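# Clamp the grinding disc with tommy bar and capstan nut

### The arm

A 7-joint arm with a two-finger parallel gripper is mounted at the origin on the work surface. World frame = base frame: x ahead of the robot, y to its left, z up, the work surface at z = 0. Lengths are in m, angles in rad, forces in N, time in s.
With the tool pointing down it reaches from about 0.4 to 0.85 m from the base axis. Payload 10.4 kg.
Tool frame: the origin (TCP) lies at the very end of the fingers, on their centre line; the grasp point (between the pads) lies 19 mm behind it; z points along the fingers, y is the line along which they close (so a half turn about z gives the same grasp; the last joint's range is limited). The gripper opens to 85 mm and grips with 20 to 120 N. Pads are 22 mm wide; open, the fingers measure 114 mm over their backs; the gripper's body (76 mm by 85 mm) begins 54 mm behind the grasp point. The pads swing forward as they close: fully open they stand 13 mm farther back than shut.
Start: joints at [-1.317, 0.332, -0.065, 1.46, 0.022, 1.35, -0.088], TCP at [0.171, 0.601, 0.231] pointing down, gripper open.
Joint ranges: [-2.6, 2.6], [-0.5, 2.12], [-1.47, 1.34], [0.16, 2.42], [-1.27, 4.41], [0.06, 2.06], [-2.6, 2.6]. Speed limits (rad/s): [2.22, 2.22, 2.79, 2.79, 3.14, 3.14, 3.14].

### API

Orientations are given as a unit quaternion [x, y, z, w].
In Python, from workcell import * gives the robot as it stands.
- The arm moves only by the tool step_arm, never from a script. Its argument "commands" is one flat list of numbers, 7 for each row, row after row: the finger opening in mm, from 0 to 85.4, then the shift along the world's x, y, z as a fraction of full scale, then the turn, a rotation vector about the world's x, y, z as a fraction of full scale. A call has exactly 10 rows; each row is the pose to reach, as a shift and turn from the pose commanded when the call began, turning the shorter way round; what a row does not reach only later rows make up. Full scale, the value 1, is 0.6 m for a shift and pi rad for a turn. A row lasts 1/8 s, in which the tool goes at most 62.5 mm and 10.7 degrees, less where a joint would pass 70% of its speed; a pose out of reach is approached as far as the arm can. A call with a number of a shift or a turn outside -1 to 1 is refused whole. A call with a gripper value outside its range is refused whole. The fingers move at their own pace and stop on an object; "squeeze" is the grip in N (left out, the last holds). Time passes only in rows, so rows that repeat a pose let the fingers close, or fill a call up. It gives the time, the measured TCP pose, the force, the opening and the grip force at its end, in the units of the state.
- get_obs(): the state, without advancing time (a new reading comes with each control period).
- camera(name): name is "side" or "top"; returns the picture (400x640x3 uint8, red, green, blue); there is no depth.
- camera_params(name): a dict with "mtx" (3x3 intrinsics, pixels), "extrinsics" (4x4, takes a point from world to camera coordinates). Camera axes: x right, y down, z forward; pixel columns grow to the right and rows downward; lengths in m; the calibration is good to about 2 mm. A picture is of the moment at which its call begins. camera_params takes no time and is no camera call.
- hand_in(): hands the job in; it is judged then, once.
The state is a dict: "clock": time; "joint_pos": joint angles; "joint_velocities": joint speeds; "tau": joint torques, N m; "position": TCP position; "ee_rot": TCP orientation; "ft_force": force on the tool from outside, world axes, zero at the start; "torque": the same for the moment, N m; "grip_width": opening from 0.0 (shut) to 1.0 (fully open); "grasp_force": force on a finger pad.
Only numpy, scipy, OpenCV 4.12 (cv2) and the standard library are available. Lean on these libraries where they do the work, as an engineer would, in place of code of your own. Each camera call takes 0.05 s, during which the arm holds its last target. There are 200 camera calls.

### The job

A fresh diamond disc lies loose on the flat lens grinder. Take the tommy bar from its wooden rest and, through the open front of the splash guard, use it in hole after hole of the round clamp nut to turn the nut clockwise until it holds the disc firmly, at about 1.2 N m; do not over-tighten it, and do not strain the thin splash guard. Then lay the bar back in its rest and leave the rest of the bench as it is.

Things in the scene. Friction and masses are not known exactly. Their poses are not given: they have to be found in the camera images.
- grinder: Flat-lap lens grinder, fixed to the bench: cream housing 270 x 250 mm, 85 mm high. Origin on the bench under the spindle axis; -x is its front, z up. A thin water pipe stands behind the guard, 182 mm high.
- nut: Steel clamp nut on the spindle: flange dia 76 mm, body dia 64 mm, 40 mm high. Origin at its underside on the vertical axis, up to 3 mm above the disc. Six level radial holes 12 mm across, axes 26 mm above the origin, one along its own +x, the rest every 60 degrees; they end 7 mm from the axis. Clockwise from above tightens.
- disc: Diamond grinding disc, dia 150 mm, 6 mm thick, flat on the spindle hub. Origin at its underside's centre; its top is about 100 mm above the bench (within 1 mm). The nut runs down with about 0.25 N m for 55 to 160 degrees (it varies with the disc), then meets the disc; the torque climbs, slowly at first, to 1.2 N m within about 35 degrees more.
- tommy_grip (a point): Tommy bar, loose, 0.13 kg: black square handle 16 x 16 x 90 mm, and along its +x a plain steel shank dia 10 x 75 mm with a 3 mm bevelled tip. This point is the handle's centre; the tip lies 120 mm from it along its +x. With the tip at the bottom of a hole it is 127 mm from the nut's axis. Held stiffly, the grip also twists the bar: that moment counts in the torque on the nut, with force times arm.
- rest_grip (a point): Wooden rest, fixed to the bench. This point is where the handle's centre lies when the bar is in it, 42 mm above the bench; the rest's +x is where the tip points. Two upright notched cheeks 8 mm thick: one under the shank at x = +95 mm (notch 16 mm wide), one under the handle at x = -36 mm (notch 21 mm wide); notches are open above, cheek tops 6 mm and 3 mm above the bar's axis. Base 8 mm thick.
- screwdriver: Loose bystander: screwdriver 160 mm long with black handle, lying beside the rest. Leave alone.
- hexkey: Loose bystander: small bent hex key, 100 mm, flat on the bench. Leave alone.
- old_disc: Loose bystander: worn grinding disc with a central bore, dia 150 mm, lying on the bench. Leave alone.
- spray: Loose bystander: white plastic bottle, dia 60 mm, 150 mm high. Leave alone.
- blank: Loose bystander: clear lens blank dia 51 mm lying on the rear left corner of the grinder's housing. Leave alone.
- tommy_tip (a point): The end of the tommy bar's shank, on its axis; same axes as tommy_grip.
- guard: Thin cream splash guard on the grinder, same origin and axes as the grinder: a round wall about the spindle, radius 88 to 92 mm, top 145 mm above the bench, open only within 50 degrees either side of the front (-x). The bar can swing only in that opening.
Not all that is in view belongs to the job. What is shaped like the part that bears tommy_grip but green or white is not meant.

How it is judged:
On the way, in this order (a step that is already met when the one before it is completed fails the run):
1. the tip of the bar has been put into a hole of the nut (horizontal distance between tommy_tip and nut below 0.026 m and z of tommy_tip in the frame of nut between 0.02 and 0.032 m), for 0.1 s.
2. the nut clamps the disc with more than 50 N (contact force between nut and disc above 50 N), for 0.2 s.
At the end, for the whole second after the job is handed in: The nut presses on the disc with 50 to 140 N (about 0.8 to 1.6 N m of tightening), and the bar lies at rest in both notches of its rest, within 20 mm of its place along it, at its height within 6 mm and parallel within 7 degrees (contact force between nut and disc between 50 and 140 N and horizontal distance between tommy_grip and rest_grip below 0.02 m and z of tommy_grip in the frame of rest_grip between -0.006 and 0.006 m and angle between the x axis of tommy_grip and the x axis of rest_grip, either way round below 0.12 rad and linear speed of tommy below 0.02 m/s); the robot touches nothing.
It fails at once if the nut is over-tightened: it presses on the disc with more than 180 N (contact force between nut and disc above 180 N).
It fails at once if the splash guard is strained with more than 20 N (contact force between anything else and guard above 20 N).
It fails at once if the nut is turned with the fingers instead of the bar (contact force between the fingers and nut above 3 N).
It fails at once if a bystander is moved more than 30 mm (distance of any of screwdriver, hexkey, old_disc, spray, blank from where it was at the start of the episode above 0.03 m).
It also fails if it takes over 72 s, if anything falls off the work surface, if the arm or the gripper's body presses on something with over 40 N, if the wrist force passes 120 N, or if a joint passes its speed limit or range.

## Working session

There is one attempt and no reset: what is moved stays moved. The work goes in short steps, Python scripts to look and compute and a tool call to move; the robot and the scene stay as the last step left them, time stands still between calls to the robot, and variables do not carry over. Pictures are saved under pics/ and viewed, at most 10 in all, crops included, and the job is handed in when it is done.

Besides the shell and the picture viewer there is one more tool, called after ">>>" as name(argument=value, ...), one argument or row to a line, values as JSON. step_arm: Moves the arm, as the interface text tells. Its arguments: {"type":"object","properties":{"commands":{"type":"array","items":{"type":"number"}},"squeeze":{"type":"number"}},"required":["commands"]}

```bash
ls; mkdir -p pics; python3 - <<'E'
from workcell import *
import cv2
for n in("top","side"):
    cv2.imwrite(f"pics/{n}0.png",camera(n)[:,:,::-1]); p=camera_params(n); print(n,p["mtx"].round(1).tolist(),p["extrinsics"].round(4).tolist())
print(get_obs())
E
```

```text
pics
top [[389.0, 0.0, 319.7], [0.0, 389.0, 197.2], [0.0, 0.0, 1.0]] [[-0.0139, -0.9999, -0.0033, 0.1191], [-0.992, 0.0142, -0.1257, 0.4793], [0.1258, 0.0015, -0.9921, 1.5284], [0.0, 0.0, 0.0, 1.0]]
side [[450.7, 0.0, 318.8], [0.0, 450.7, 193.3], [0.0, 0.0, 1.0]] [[-0.9088, -0.4166, 0.0219, 0.4761], [-0.2204, 0.4349, -0.8731, 0.128], [0.3542, -0.7983, -0.4871, 1.432], [0.0, 0.0, 0.0, 1.0]]
{'clock': 0.1, 'joint_pos': array([-1.31662232,  0.33279578, -0.06472416,  1.46091073,  0.02161695,
        1.34990017, -0.08849102]), 'joint_velocities': array([ 0.00083567, -0.00219499, -0.00024418, -0.00226496, -0.0005828 ,
        0.00155024,  0.00105109]), 'tau': array([ 1.60059415e-03, -6.26739335e+01,  4.94148047e-02, -3.92429817e+01,
        1.64509850e-02,  7.07622792e-03,  3.87400542e-05]), 'position': array([0.17068119, 0.60086842, 0.23057812]), 'ee_rot': array([ 1.37918013e-01,  9.90443430e-01, -6.56493688e-04, -5.57859268e-05]), 'ft_force': array([ 0.14978306, -0.85877835,  0.75093789]), 'torque': array([-0.02636811,  0.00483113,  0.03162523]), 'grasp_force': 0.0, 'grip_width': 0.9987039940063275}
```

View pics/top0.png

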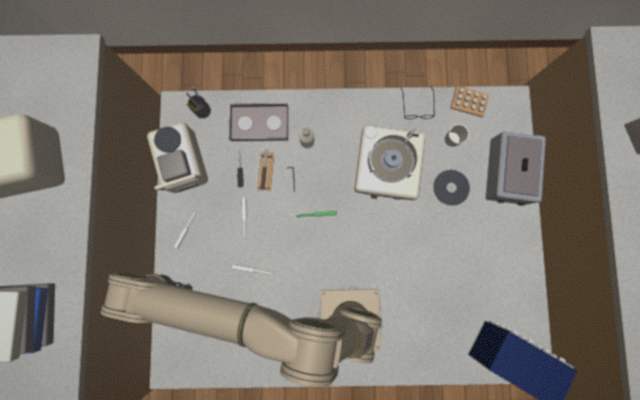

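View pics/side0.png

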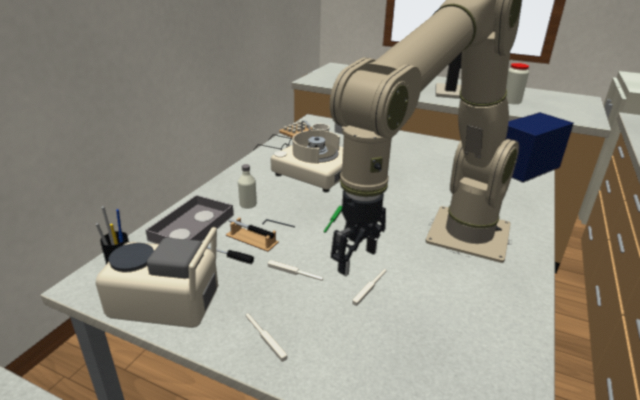

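Top view: wooden rest with the black-handled bar at about (265,170), the screwdriver at (240,172), and the grinder with its nut at (393,158). There are also white look-alikes at (243,215), (185,230) and (252,269), and a green one at (317,213). The black bar in the wooden rest fits the description, so I'll confirm it in a crop.

```bash
cat > h.py <<'E'
from workcell import *
import cv2, numpy as np
from scipy.spatial.transform import Rotation as R
def ray(n,u,v):
    p=camera_params(n);E=p["extrinsics"];d=E[:3,:3].T@np.linalg.inv(p["mtx"])@[u,v,1];return -E[:3,:3].T@E[:3,3],d
def onz(n,u,v,z):
    c,d=ray(n,u,v);return c+d*(z-c[2])/d[2]
def proj(n,P):
    p=camera_params(n);E=p["extrinsics"];q=p["mtx"]@(E[:3,:3]@np.asarray(P)+E[:3,3]);return q[:2]/q[2]
E
python3 - <<'E'
from h import *
a=cv2.imread("pics/top0.png")
c=lambda x,y,w,h,s:cv2.resize(a[y:y+h,x:x+w],None,fx=s,fy=s,interpolation=cv2.INTER_CUBIC)
A=c(345,115,90,90,6.);B=c(250,140,40,60,9.)
cv2.imwrite("pics/c1.png",np.hstack([A[:540,:430],B[:540]]))
E
```

```text
(no output)
```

View pics/c1.png

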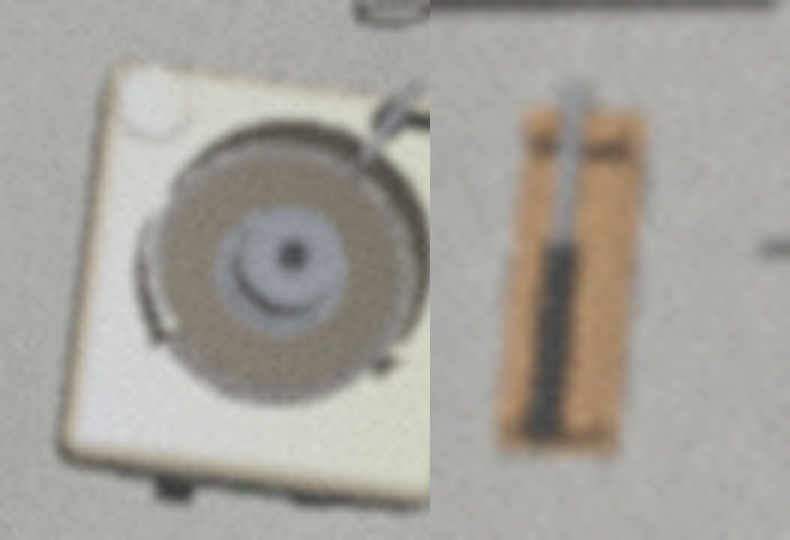

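The crop confirms the bar: black square handle and steel shank in the wooden rest, tip at about (266,149), handle end at about (262.6,188.6). The nut top is at about (393,158), and the guard opens toward the robot, at the bottom of the image.

```bash
python3 - <<'E'
from h import *
for n in("top","side"): print(n,ray(n,320,200)[0].round(3))
t=onz("top",266.1,149.4,.042);b=onz("top",262.6,188.6,.046);m=onz("top",264.4,167.2,.05)
print("bar",t,b,m,np.linalg.norm(t-b),np.degrees(np.arctan2(*(t-b)[1::-1])))
nut=onz("top",393.3,158,.1415);print("nut",nut)
a=cv2.imread("pics/top0.png")
# housing mask
h=cv2.cvtColor(a,cv2.COLOR_BGR2HSV);
sub=np.zeros(a.shape[:2],np.uint8);sub[115:205,345:435]=1
m=((a.min(2)>175)&(sub>0)).astype(np.uint8)
cs,_=cv2.findContours(cv2.morphologyEx(m,cv2.MORPH_CLOSE,np.ones((3,3))),cv2.RETR_EXTERNAL,cv2.CHAIN_APPROX_NONE)
c=max(cs,key=cv2.contourArea);r=cv2.minAreaRect(c);bx=cv2.boxPoints(r)
P=np.array([onz("top",*p,.08) for p in bx]);print(r,P.round(3).tolist(),np.linalg.norm(P[1]-P[0]),np.linalg.norm(P[2]-P[1]))
for i in range(4):print(np.degrees(np.arctan2(*(P[(i+1)%4]-P[i])[1::-1])))
print("side nut",proj("side",nut))
s=cv2.imread("pics/side0.png");u,v=proj("side",nut).astype(int)
A=s[v-25:v+25,u-35:u+35]
cv2.imwrite("pics/c2.png",cv2.resize(A,None,fx=11,fy=11,interpolation=cv2.INTER_CUBIC))
E
```

```text
top [0.285 0.11  1.577]
side [-0.046  1.286  0.799]
bar [0.67731443 0.32630377 0.042     ] [0.51674002 0.33912608 0.046     ] [0.60250764 0.3317239  0.05      ] 0.16113520240179915 -4.565538812173775
nut [ 0.61165553 -0.16687907  0.1415    ]
((390.340576171875, 160.54367065429688), (59.868953704833984, 63.607582092285156), 7.305758953094482) [[0.508, -0.032, 0.08], [0.76, -0.07, 0.08], [0.726, -0.304, 0.08], [0.474, -0.261, 0.08]] 0.2556138691585679 0.2365723208211734
-8.693637962684713
-98.41170916197977
170.21769167390397
81.77682853515645
side nut [316.89259049 139.93291562]
```

View pics/c2.png

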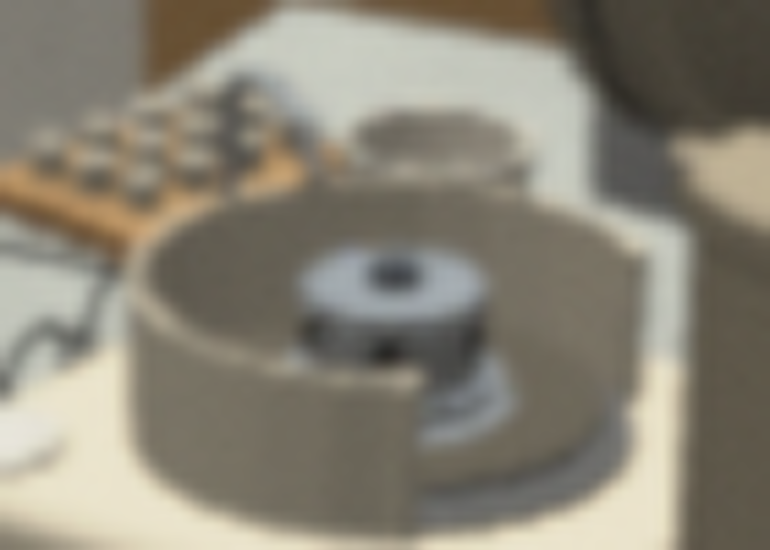

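Side crop: nut top centre at about (316.7,140.4), and dark holes at about (316.2,146.0) and (309.2,144), possibly a third at (324,144). The guard opening faces the robot. Next I'll work out the hole phase.

```bash
cat >> h.py <<'E'
def tri(a,b):
    (c1,d1),(c2,d2)=ray("top",*a),ray("side",*b)
    s=np.linalg.lstsq(np.c_[d1,-d2],c2-c1,rcond=None)[0];p,q=c1+s[0]*d1,c2+s[1]*d2
    return (p+q)/2,np.linalg.norm(p-q)
E
python3 - <<'E'
from h import *
N,g=tri((393.3,158),(316.7,140.4));print("nut tri",N,g)
s=cv2.imread("pics/side0.png");gr=cv2.cvtColor(s,cv2.COLOR_BGR2GRAY).astype(float)
for z in(.1255,.1285):
  print(z,"side centre",proj("side",[N[0],N[1],.1425]).round(1))
  for ph in range(60,181,6):
    a=np.radians(ph);q=proj("side",[N[0]+.032*np.cos(a),N[1]+.032*np.sin(a),z])
    q=q+np.array([316.7,140.4])-proj("side",[N[0],N[1],.1425])
    print(ph,q.round(1),round(float(cv2.getRectSubPix(gr.astype(np.float32),(1,1),tuple(q.astype(np.float32)))[0,0])),end=" | ")
  print()
E
```

```text
nut tri [ 0.61235695 -0.16723848  0.13928611] 0.0004128395089618492
0.1255 side centre [316.8 139.6]
60 [309.7 146.3] 104 | 66 [310.2 146.6] 106 | 72 [310.8 146.9] 111 | 78 [311.5 147.1] 115 | 84 [312.3 147.3] 118 | 90 [313.  147.5] 116 | 96 [313.9 147.6] 117 | 102 [314.7 147.8] 122 | 108 [315.6 147.8] 129 | 114 [316.5 147.9] 138 | 120 [317.4 147.9] 143 | 126 [318.3 147.8] 132 | 132 [319.1 147.8] 105 | 138 [320.  147.7] 82 | 144 [320.8 147.5] 77 | 150 [321.5 147.4] 75 | 156 [322.2 147.1] 76 | 162 [322.8 146.9] 77 | 168 [323.4 146.7] 85 | 174 [323.9 146.4] 93 | 180 [324.3 146.1] 99 | 
0.1285 side centre [316.8 139.6]
60 [309.7 145.6] 91 | 66 [310.2 145.9] 92 | 72 [310.9 146.1] 96 | 78 [311.5 146.4] 100 | 84 [312.3 146.6] 102 | 90 [313.  146.8] 101 | 96 [313.9 146.9] 97 | 102 [314.7 147. ] 96 | 108 [315.6 147.1] 100 | 114 [316.5 147.1] 110 | 120 [317.4 147.1] 116 | 126 [318.3 147.1] 110 | 132 [319.1 147. ] 92 | 138 [320.  146.9] 77 | 144 [320.8 146.8] 74 | 150 [321.5 146.6] 73 | 156 [322.2 146.4] 72 | 162 [322.8 146.2] 70 | 168 [323.4 145.9] 76 | 174 [323.9 145.6] 82 | 180 [324.3 145.3] 86 |
```

```bash
cat >> h.py <<'E'
def profile(N,du=0,dv=0,k=8,lo=30,hi=200):
    g=np.mean([camera("side").astype(float).mean(2) for _ in range(k)],0).astype(np.float32)
    A=np.arange(lo,hi,3);rows=[]
    for z in (.1255,.1275,.1295):
        P=[proj("side",[N[0]+.032*np.cos(np.radians(a)),N[1]+.032*np.sin(np.radians(a)),z])+[du,dv] for a in A]
        rows.append(cv2.remap(g,np.float32(P)[None,:,0],np.float32(P)[None,:,1],cv2.INTER_CUBIC)[0])
    for a,r in zip(A,np.array(rows).T): print(a,r.round().astype(int).tolist(),end="; ")
    print()
E
python3 - <<'E'
from h import *
N=[.6122,-.1672]
profile(N)
E
```

```text
30 [68, 66, 73]; 33 [70, 66, 69]; 36 [70, 66, 66]; 39 [72, 66, 64]; 42 [73, 67, 64]; 45 [75, 68, 64]; 48 [77, 69, 65]; 51 [80, 70, 67]; 54 [82, 73, 69]; 57 [85, 77, 72]; 60 [87, 81, 76]; 63 [88, 84, 79]; 66 [89, 85, 82]; 69 [91, 86, 84]; 72 [93, 87, 86]; 75 [95, 88, 87]; 78 [97, 89, 87]; 81 [98, 89, 86]; 84 [98, 89, 86]; 87 [98, 89, 84]; 90 [94, 85, 80]; 93 [93, 82, 76]; 96 [91, 76, 69]; 99 [90, 71, 60]; 102 [92, 68, 53]; 105 [94, 66, 48]; 108 [97, 67, 47]; 111 [103, 73, 52]; 114 [109, 81, 59]; 117 [116, 88, 69]; 120 [119, 93, 75]; 123 [116, 94, 78]; 126 [110, 92, 79]; 129 [100, 86, 78]; 132 [89, 81, 76]; 135 [82, 77, 75]; 138 [76, 74, 74]; 141 [73, 73, 74]; 144 [73, 73, 74]; 147 [72, 72, 73]; 150 [72, 72, 73]; 153 [71, 71, 71]; 156 [70, 68, 67]; 159 [68, 65, 62]; 162 [69, 63, 60]; 165 [71, 64, 60]; 168 [73, 66, 60]; 171 [76, 69, 62]; 174 [80, 72, 65]; 177 [85, 75, 69]; 180 [87, 77, 73]; 183 [89, 80, 77]; 186 [89, 82, 80]; 189 [89, 84, 84]; 192 [89, 87, 86]; 195 [90, 88, 90]; 198 [91, 89, 91];
```

>>> step_arm(
  commands=[85,0.1,-0.07,0,0,0,0.02,85,0.2,-0.14,0,0,0,0.04,85,0.3,-0.21,-0.02,0,0,0.063,85,0.4,-0.28,-0.04,0,0,0.063,85,0.5,-0.35,-0.06,0,0,0.063,85,0.6,-0.41,-0.09,0,0,0.063,85,0.647,-0.443,-0.12,0,0,0.063,85,0.647,-0.443,-0.14,0,0,0.063,85,0.647,-0.443,-0.14,0,0,0.063,85,0.647,-0.443,-0.14,0,0,0.063],
  squeeze=60,
)

```text
clock: 1.75
position: [0.5585, 0.3362, 0.1475]
ee_rot: [0.039, 0.999, 0.0, -0.0]
ft_force: [-0.1, 0.8, -0.1]
grip_width: 1.002
grasp_force: 0.0
```

>>> step_arm(
  commands=[85,0,0,-0.08,0,0,0,85,0,0,-0.16,0,0,0,85,0,0,-0.207,0,0,0,85,0,0,-0.207,0,0,0,10,0,0,-0.207,0,0,0,10,0,0,-0.207,0,0,0,10,0,0,-0.207,0,0,0,10,0,0,-0.207,0,0,0,10,0,0,-0.207,0,0,0,10,0,0,-0.207,0,0,0],
  squeeze=60,
)

```text
clock: 3.0
position: [0.5593, 0.3357, 0.0239]
ee_rot: [0.039, 0.999, 0.0, 0.0]
ft_force: [-1.2, -0.8, 6.0]
grip_width: 0.178
grasp_force: 58.6
```

>>> step_arm(
  commands=[10,0,0,0.05,0,0,0,10,0,0,0.13,0,0,0,10,0,0,0.22,0,0,0,10,0,-0.02,0.3,0,0,0,10,-0.02,-0.1,0.3,0,0,-0.01,10,-0.05,-0.2,0.3,0,0,-0.02,10,-0.08,-0.3,0.3,0,0,-0.05,10,-0.1,-0.4,0.3,0,0,-0.05,10,-0.12,-0.5,0.3,0,0,-0.05,10,-0.14,-0.6,0.3,0,0,-0.05],
  squeeze=90,
)

```text
clock: 4.25
position: [0.474, -0.0265, 0.203]
ee_rot: [0.118, 0.993, 0.0, -0.0]
ft_force: [0.7, 0.1, -1.8]
grip_width: 0.168
grasp_force: 88.8
```

>>> step_arm(
  commands=[10,-0.02,-0.09,-0.02,0,0,0,10,-0.039,-0.174,-0.05,0,0,0,10,-0.039,-0.174,-0.08,0,0,0,10,-0.039,-0.174,-0.08,0,0,0,10,-0.039,-0.174,-0.08,0,0,0,10,-0.039,-0.174,-0.08,0,0,0,10,-0.039,-0.174,-0.08,0,0,0,10,-0.039,-0.174,-0.08,0,0,0,10,-0.039,-0.174,-0.08,0,0,0,10,-0.039,-0.174,-0.08,0,0,0],
)

```text
clock: 5.5
position: [0.4516, -0.1289, 0.1551]
ee_rot: [0.118, 0.993, 0.0, -0.0]
ft_force: [-0.0, -0.2, -2.7]
grip_width: 0.165
grasp_force: 88.8
```

```bash
python3 - <<'E'
from h import *
o=get_obs();print(o["clock"],o["position"],o["ee_rot"],o["ft_force"],o["torque"],o["joint_pos"].round(2))
T=o["position"]; yaw=2*np.arctan2(o["ee_rot"][1],o["ee_rot"][0])-np.pi; d=np.array([np.cos(yaw),np.sin(yaw),0]);print(np.degrees(yaw))
ims=[]
for n,z in(("top",0),("side",0)):
    a=camera(n)[:,:,::-1].copy();t=proj(n,T+[0,0,.018]+.12*d);print(n,"exp tip",t,"nut",proj(n,[.6122,-.1672,.1415]))
    u,v=proj(n,[.58,-.16,.15]).astype(int);ims.append(cv2.resize(a[v-30:v+30,u-25-15:u+25-(-15)][:, :],None,fx=5,fy=5,interpolation=cv2.INTER_CUBIC));print("crop origin",u-40,v-30)
cv2.imwrite("pics/c3.png",np.hstack(ims))
E
```

```text
5.5 [ 0.45157817 -0.12893894  0.15513126] [ 1.17685797e-01  9.93050880e-01  4.33191472e-05 -3.30890510e-05] [-0.03075876 -0.21301533 -2.69249686] [0.03466713 0.04381117 0.05354815] [-0.3   0.04  0.5   1.98 -0.02  1.13  1.54]
-13.51712418734411
top exp tip [392.6385092  167.67435349] nut [393.37980889 157.85715338]
crop origin 352 135
side exp tip [326.54442674 134.99786131] nut [316.79808767 139.87862712]
crop origin 283 109
```

View pics/c3.png

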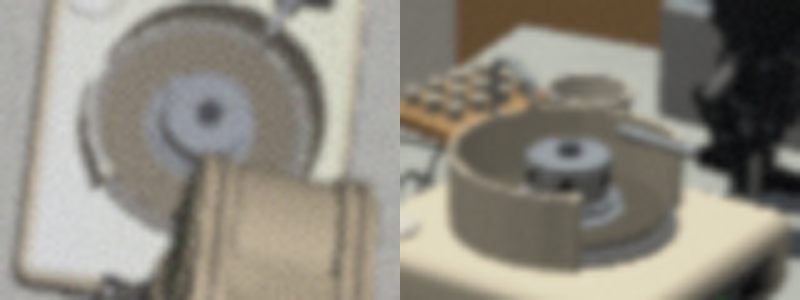

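Side crop: the bar tip is at about (326.5,134.5), against (326.5,135.0) expected, so the grip geometry is right. Next: lower and insert gently.

>>> step_arm(
  commands=[10,0,0,-0.04,0,0,0,10,0,0,-0.076,0,0,0,10,0,0,-0.076,0,0,0,10,0.008,-0.002,-0.076,0,0,0,10,0.016,-0.004,-0.076,0,0,0,10,0.02,-0.005,-0.076,0,0,0,10,0.024,-0.006,-0.076,0,0,0,10,0.028,-0.007,-0.076,0,0,0,10,0.032,-0.0077,-0.076,0,0,0,10,0.032,-0.0077,-0.076,0,0,0],
)

```text
clock: 6.85
position: [0.471, -0.1339, 0.1096]
ee_rot: [0.118, 0.993, -0.0, 0.0]
ft_force: [-0.5, -2.1, -1.1]
grip_width: 0.173
grasp_force: 88.9
```

>>> step_arm(
  commands=[10,0.007,-0.0017,0,0,0,0,10,0.014,-0.0034,0,0,0,0,10,0.021,-0.005,0,0,0,0,10,0.021,-0.005,0,0,0,0,10,0.021,-0.005,0,0,0,0,10,0.021,-0.005,0,0,0,0,10,0.021,-0.005,0,0,0,0,10,0.021,-0.005,0,0,0,0,10,0.021,-0.005,0,0,0,0,10,0.021,-0.005,0,0,0,0],
)

```text
clock: 8.1
position: [0.4834, -0.1366, 0.1096]
ee_rot: [0.118, 0.993, 0.0, 0.0]
ft_force: [0.6, -3.5, -1.6]
grip_width: 0.168
grasp_force: 88.9
```

```bash
cat >> h.py <<'E'
def st(N=(.6122,-.1672)):
    o=get_obs();T=o["position"];q=o["ee_rot"];r=np.array([T[0]-N[0],T[1]-N[1]])
    yaw=np.degrees(2*np.arctan2(q[1],q[0])-np.pi);yaw=(yaw+90)%180-90
    F=o["ft_force"];M=o["torque"]
    # moment on tool about nut axis (moment taken at TCP)
    m=M[2]+r[0]*F[1]-r[1]*F[0]
    print("t %.2f"%o["clock"],"pos",T.round(4),"yaw %.2f r %.4f ang %.2f"%(yaw,np.hypot(*r),np.degrees(np.arctan2(r[1],r[0]))%360),"F",F.round(2),"M",M.round(3),"torque_about_nut %.3f"%m,"j7 %.2f"%o["joint_pos"][6])
def arc(r,degs,dyaw0=0,N=(.6122,-.1672),z=None):
    # rows: shift,turn (fractions) from the present pose to angle of grip (deg) about nut
    o=get_obs();T=o["position"];q=o["ee_rot"];yaw=np.degrees(2*np.arctan2(q[1],q[0])-np.pi);yaw=(yaw+90)%180-90
    for a in degs:
        A=np.radians(a);P=[N[0]+r*np.cos(A),N[1]+r*np.sin(A)]
        print(a,((P[0]-T[0])/.6).round(4),((P[1]-T[1])/.6).round(4),round(((a-180+dyaw0)-yaw)/180,4))
E
python3 - <<'E'
from h import *
st();arc(.1325,range(163,126,-4))
E
```

```text
t 8.10 pos [ 0.4834 -0.1366  0.1096] yaw -13.53 r 0.1323 ang 166.65 F [ 0.6  -3.46 -1.57] M [-0.709 -0.269 -0.379] torque_about_nut 0.049 j7 1.61
163 0.0034 0.0136 -0.0193
159 0.0084 0.0282 -0.0415
155 0.0145 0.0424 -0.0637
151 0.0215 0.0561 -0.086
147 0.0294 0.0693 -0.1082
143 0.0382 0.082 -0.1304
139 0.0479 0.094 -0.1526
135 0.0585 0.1052 -0.1749
131 0.0697 0.1157 -0.1971
127 0.0817 0.1254 -0.2193
```

>>> step_arm(
  commands=[10,0.0034,0.0136,0,0,0,-0.019,10,0.0084,0.0282,0,0,0,-0.0415,10,0.0145,0.0424,0,0,0,-0.0637,10,0.0215,0.0561,0,0,0,-0.086,10,0.0294,0.0693,0,0,0,-0.108,10,0.0382,0.082,0,0,0,-0.13,10,0.0479,0.094,0,0,0,-0.1526,10,0.0585,0.1052,0,0,0,-0.175,10,0.0697,0.1157,0,0,0,-0.197,10,0.0697,0.1157,0,0,0,-0.197],
)

```text
clock: 9.35
position: [0.524, -0.0673, 0.1089]
ee_rot: [0.415, 0.91, -0.001, -0.001]
ft_force: [-3.2, -2.6, 0.8]
grip_width: 0.168
grasp_force: 89.2
```

```bash
python3 - <<'E'
from h import *
st()
for n in("side",): 
    a=camera(n)[:,:,::-1]; u,v=proj(n,[.58,-.14,.13]).astype(int);cv2.imwrite("pics/c4.png",cv2.resize(a[v-30:v+30,u-40:u+40],None,fx=8,fy=8,interpolation=cv2.INTER_CUBIC));print(u-40,v-30)
E
```

```text
t 9.35 pos [ 0.524  -0.0673  0.1089] yaw -49.07 r 0.1332 ang 131.43 F [-3.24 -2.62  0.84] M [-0.803  0.552 -0.48 ] torque_about_nut 0.076 j7 0.87
281 116
```

View pics/c4.png

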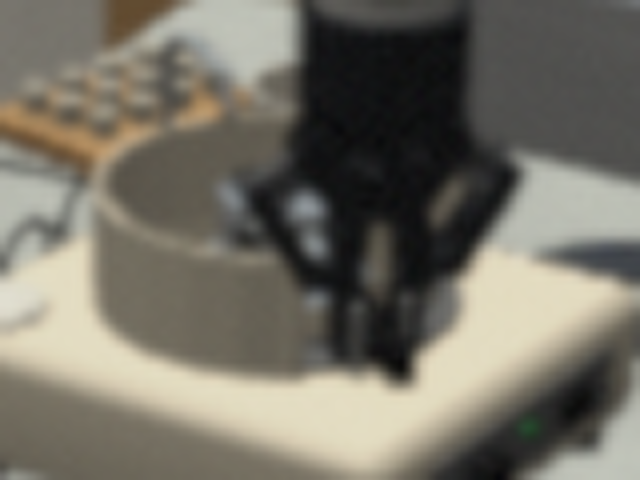

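Side crop: the gripper is at the left end of the opening with fingers just clear of the guard edge, forces small. Withdraw and swing to the next hole.

>>> step_arm(
  commands=[10,-0.02,0.022,0,0,0,0,10,-0.0383,0.0435,0,0,0,0,10,-0.0758,0.0138,0,0,0,0.056,10,-0.1057,-0.0207,0,0,0,0.106,10,-0.1253,-0.062,0,0,0,0.156,10,-0.1383,-0.1058,0,0,0,0.206,10,-0.1443,-0.1512,0,0,0,0.256,10,-0.143,-0.197,0,0,0,0.306,10,-0.1275,-0.2213,0,0,0,0.336,10,-0.1275,-0.2213,0,0,0,0.336],
)

```text
clock: 10.65
position: [0.4487, -0.2001, 0.1093]
ee_rot: [-0.1, 0.995, 0.0, -0.0]
ft_force: [-0.3, 0.2, -1.1]
grip_width: 0.17
grasp_force: 88.9
```

```bash
python3 - <<'E'
from h import *
st()
profile([.6122,-.1672],k=6,lo=36,hi=160)
E
```

```text
t 10.65 pos [ 0.4487 -0.2001  0.1093] yaw 11.45 r 0.1667 ang 191.37 F [-0.29  0.17 -1.15] M [-0.033  0.054 -0.044] torque_about_nut -0.082 j7 2.19
36 [86, 86, 88]; 39 [86, 85, 87]; 42 [86, 85, 86]; 45 [86, 84, 85]; 48 [84, 82, 83]; 51 [82, 78, 80]; 54 [78, 75, 77]; 57 [75, 72, 73]; 60 [71, 67, 68]; 63 [66, 61, 62]; 66 [63, 56, 56]; 69 [62, 52, 51]; 72 [63, 50, 49]; 75 [65, 51, 48]; 78 [69, 53, 50]; 81 [73, 59, 55]; 84 [79, 65, 60]; 87 [83, 71, 65]; 90 [87, 77, 71]; 93 [91, 81, 74]; 96 [94, 84, 77]; 99 [97, 87, 80]; 102 [100, 88, 80]; 105 [102, 89, 81]; 108 [103, 90, 82]; 111 [107, 92, 83]; 114 [110, 94, 84]; 117 [113, 95, 83]; 120 [115, 95, 82]; 123 [110, 90, 77]; 126 [100, 81, 67]; 129 [88, 69, 57]; 132 [72, 56, 46]; 135 [62, 47, 39]; 138 [55, 43, 37]; 141 [54, 46, 42]; 144 [58, 52, 49]; 147 [61, 58, 55]; 150 [63, 61, 60]; 153 [66, 64, 64]; 156 [67, 67, 67]; 159 [67, 67, 68];
```

>>> step_arm(
  commands=[10,0.0035,-0.0098,0,0,0,0.012,10,0.0035,-0.0098,0,0,0,0.012,10,0.01,-0.0082,0,0,0,0.012,10,0.018,-0.0063,0,0,0,0.012,10,0.022,-0.0053,0,0,0,0.012,10,0.026,-0.0043,0,0,0,0.012,10,0.03,-0.0034,0,0,0,0.012,10,0.033,-0.0027,0,0,0,0.012,10,0.036,-0.002,0,0,0,0.012,10,0.036,-0.002,0,0,0,0.012],
)

```text
clock: 12.2
position: [0.4651, -0.2025, 0.1079]
ee_rot: [-0.118, 0.993, 0.001, -0.005]
ft_force: [-20.2, -3.2, 3.8]
grip_width: 0.169
grasp_force: 89.7
```

```bash
python3 -c "
from h import *
st()"
```

```text
t 12.20 pos [ 0.4651 -0.2025  0.1079] yaw 13.50 r 0.1512 ang 193.49 F [-20.16  -3.21   3.8 ] M [-0.499  3.713  0.226] torque_about_nut -0.013 j7 2.24
```

>>> step_arm(
  commands=[10,-0.0133,-0.003,0,0,0,0,10,-0.0133,0.006,0,0,0,-0.011,10,-0.0133,0.006,0,0,0,-0.011,10,-0.01,0.0067,0,0,0,-0.011,10,-0.007,0.0073,0,0,0,-0.011,10,-0.004,0.0079,0,0,0,-0.011,10,-0.001,0.0085,0,0,0,-0.011,10,0.002,0.0091,0,0,0,-0.011,10,0.004,0.0095,0,0,0,-0.011,10,0.004,0.0095,0,0,0,-0.011],
)

```text
clock: 13.45
position: [0.4642, -0.1976, 0.1066]
ee_rot: [-0.1, 0.995, 0.001, -0.008]
ft_force: [-33.0, -5.1, 4.8]
grip_width: 0.166
grasp_force: 89.8
```

```bash
python3 -c "
from h import *
st()"
```

```text
t 13.45 pos [ 0.4642 -0.1976  0.1066] yaw 11.48 r 0.1510 ang 191.61 F [-32.99  -5.08   4.81] M [-0.952  6.082  0.309] torque_about_nut 0.058 j7 2.19
```

>>> step_arm(
  commands=[10,-0.016,-0.0033,0,0,0,0,10,-0.033,-0.0066,0,0,0,0,10,-0.033,-0.0066,0,0,0,0,10,-0.033,-0.0066,0,0,0,0,10,-0.033,-0.0066,0,0,0,0,10,-0.033,-0.0066,0,0,0,0,10,-0.033,-0.0066,0,0,0,0,10,-0.033,-0.0066,0,0,0,0,10,-0.033,-0.0066,0,0,0,0,10,-0.033,-0.0066,0,0,0,0],
)

```text
clock: 14.7
position: [0.4529, -0.1994, 0.1095]
ee_rot: [-0.102, 0.995, 0.0, -0.0]
ft_force: [-0.3, -0.2, -1.4]
grip_width: 0.169
grasp_force: 88.9
```

```bash
python3 - <<'E'
from h import *
st()
o=get_obs();T=o["position"];d=np.array([np.cos(np.radians(11.5)),np.sin(np.radians(11.5)),0])
print("tip exp",proj("side",T+[0,0,.018]+.12*d),"nut top c",proj("side",[.6122,-.1672,.141]))
for a in(71.5,131.5,191.5):print(a,proj("side",[.6122+.032*np.cos(np.radians(a)),-.1672+.032*np.sin(np.radians(a)),.1275]))
a=np.mean([camera("side").astype(float) for _ in range(10)],0)[:,:,::-1]
u,v=317,143
cv2.imwrite("pics/c5.png",cv2.resize(a[v-18:v+18,u-24:u+24].clip(0,255).astype(np.uint8),None,fx=16,fy=16,interpolation=cv2.INTER_CUBIC));print(u-24,v-18)
E
```

```text
t 14.70 pos [ 0.4529 -0.1994  0.1095] yaw 11.68 r 0.1625 ang 191.43 F [-0.32 -0.17 -1.41] M [0.013 0.083 0.055] torque_about_nut 0.072 j7 2.19
tip exp [327.60798174 144.51873346] nut top c [316.79549499 140.00104329]
71.5 [310.90088068 145.5927502 ]
131.5 [319.16485747 146.52384534]
191.5 [324.91073253 144.20500033]
293 125
```

View pics/c5.png

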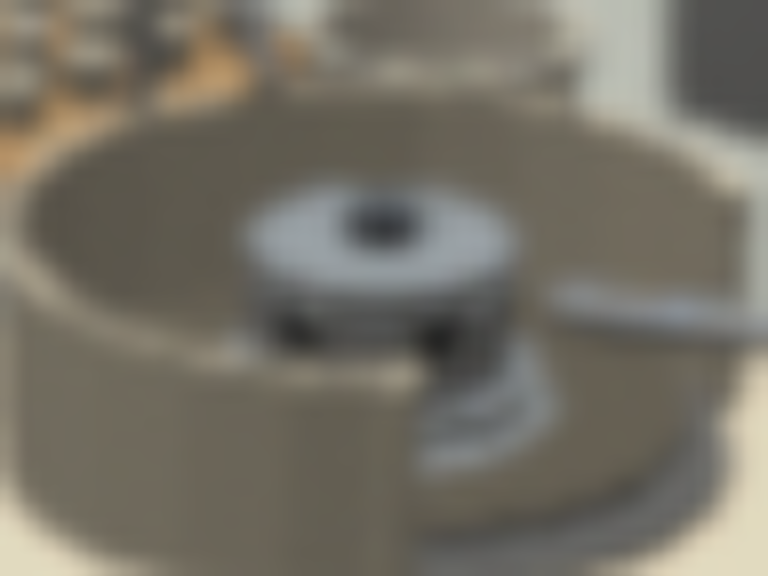

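Side crop: shank tip at about (327.1,143.1), higher than the 144.5 expected, so the bar has tipped nose-up in the grip. Holes at about (311,145.1) and (319.9,145.5). Next I'll measure the bar's slope.

```bash
cat >> h.py <<'E'
def barline(k=8,cols=range(328,346)):
    o=get_obs();T=o["position"];q=o["ee_rot"];y=2*np.arctan2(q[1],q[0])-np.pi;d=np.array([np.cos(y),np.sin(y),0])
    if d[0]<0:d=-d
    g=np.mean([camera("side").astype(float) for _ in range(k)],0);b=g[:,:,2]-g[:,:,0]*.85  # blueish steel vs brown
    G=T+[0,0,.018];P=np.array([proj("side",G+s*d) for s in np.linspace(.04,.13,60)])
    out=[]
    for c in cols:
        ve=np.interp(c,P[::-1,0],P[::-1,1]) if P[0,0]>P[-1,0] else np.interp(c,P[:,0],P[:,1])
        r=np.arange(int(ve)-6,int(ve)+6);w=b[r,c]-np.median(np.r_[b[r[:2],c],b[r[-2:],c]]);w=w.clip(w.max()*.3)-w.max()*.3
        s=np.interp(c,P[::-1,0],np.linspace(.13,.04,60)) if P[0,0]>P[-1,0] else np.interp(c,P[:,0],np.linspace(.04,.13,60))
        out.append((c,s,(r*w).sum()/w.sum()-ve))
    out=np.array(out);E=proj("side",G+.09*d+[0,0,.01])-proj("side",G+.09*d)
    for c,s,e in out:print(int(c),"s%.0fmm dv%.2f"%(s*1e3,e),end="; ")
    f=np.polyfit(out[:,1],out[:,2]/E[1]*.01,1);print("\npitch deg %.2f (up+), h at grip %.4f at tip %.4f"%(np.degrees(np.arctan(f[0])),f[1],f[0]*.12+f[1]))
E
python3 - <<'E'
from h import *
barline()
E
```

```text
328 s118mm dv-1.45; 329 s114mm dv-1.47; 330 s111mm dv-1.32; 331 s107mm dv-1.03; 332 s103mm dv-1.03; 333 s99mm dv-1.04; 334 s95mm dv-1.15; 335 s91mm dv-1.31; 336 s87mm dv-1.39; 337 s84mm dv-1.42; 338 s80mm dv-1.40; 339 s76mm dv-2.15; 340 s72mm dv-3.36; 341 s68mm dv-3.21; 342 s64mm dv-3.37; 343 s61mm dv-3.34; 344 s57mm dv-3.40; 345 s53mm dv-3.49; 
pitch deg -9.71 (up+), h at grip 0.0229 at tip 0.0023
```

>>> step_arm(
  commands=[10,-0.0025,-0.0163,-0.001,0,0,0.0133,10,-0.0025,-0.0163,-0.001,0,0,0.0133,10,0.007,-0.0139,-0.001,0,0,0.0133,10,0.015,-0.0119,-0.001,0,0,0.0133,10,0.02,-0.0106,-0.001,0,0,0.0133,10,0.023,-0.0099,-0.001,0,0,0.0133,10,0.026,-0.0091,-0.001,0,0,0.0133,10,0.028,-0.0087,-0.001,0,0,0.0133,10,0.03,-0.0082,-0.001,0,0,0.0133,10,0.03,-0.0082,-0.001,0,0,0.0133],
)

```text
clock: 16.85
position: [0.471, -0.2047, 0.109]
ee_rot: [-0.122, 0.992, -0.0, 0.0]
ft_force: [-0.0, -4.8, -3.7]
grip_width: 0.175
grasp_force: 88.8
```

```bash
python3 -c "
from h import *
st((.6125,-.169))"
```

```text
t 16.85 pos [ 0.471  -0.2047  0.109 ] yaw 14.04 r 0.1459 ang 194.16 F [-0.03 -4.75 -3.72] M [-1.002  0.288 -0.46 ] torque_about_nut 0.212 j7 2.25
```

>>> step_arm(
  commands=[10,0.007,0,-0.001,0,0,0,10,0.014,0.0015,-0.001,0,0,0,10,0.021,0.0032,-0.001,0,0,0,10,0.021,0.0032,-0.001,0,0,0,10,0.021,0.0032,-0.001,0,0,0,10,0.021,0.0032,-0.001,0,0,0,10,0.021,0.0032,-0.001,0,0,0,10,0.021,0.0032,-0.001,0,0,0,10,0.021,0.0032,-0.001,0,0,0,10,0.021,0.0032,-0.001,0,0,0],
)

```text
clock: 18.1
position: [0.4835, -0.2024, 0.1083]
ee_rot: [-0.123, 0.992, 0.0, -0.0]
ft_force: [1.6, -1.4, -1.5]
grip_width: 0.167
grasp_force: 88.9
```

```bash
python3 -c "
from h import *
N=(.6125,-.1705)
st(N);arc(.1335,[191,188,185,182,179,176,173,170,164,158,152,146,140,134],N=N)"
```

```text
t 18.10 pos [ 0.4835 -0.2024  0.1083] yaw 14.08 r 0.1329 ang 193.87 F [ 1.61 -1.44 -1.5 ] M [-0.292 -0.163 -0.19 ] torque_about_nut 0.047 j7 2.25
191 -0.0034 0.0106 -0.0171
188 -0.0053 0.0221 -0.0338
185 -0.0066 0.0337 -0.0504
182 -0.0073 0.0453 -0.0671
179 -0.0074 0.057 -0.0838
176 -0.0069 0.0686 -0.1004
173 -0.0058 0.0802 -0.1171
170 -0.0041 0.0917 -0.1338
164 0.0011 0.1144 -0.1671
158 0.0087 0.1364 -0.2004
152 0.0186 0.1576 -0.2338
146 0.0306 0.1775 -0.2671
140 0.0446 0.1961 -0.3004
134 0.0605 0.2131 -0.3338
```

>>> step_arm(
  commands=[10,-0.0034,0.0106,0,0,0,-0.017,10,-0.0053,0.0221,0,0,0,-0.0338,10,-0.0066,0.0337,0,0,0,-0.0504,10,-0.0073,0.0453,0,0,0,-0.067,10,-0.0074,0.057,0,0,0,-0.0838,10,-0.0069,0.0686,0,0,0,-0.1004,10,-0.0058,0.0802,0,0,0,-0.117,10,-0.0041,0.0917,0,0,0,-0.1338,10,-0.0017,0.1031,0,0,0,-0.1505,10,0.0011,0.1144,0,0,0,-0.167],
)

```text
clock: 19.35
position: [0.4825, -0.135, 0.1079]
ee_rot: [0.141, 0.99, -0.001, -0.001]
ft_force: [-5.2, -5.2, -0.3]
grip_width: 0.168
grasp_force: 89.3
```

```bash
python3 -c "
from h import *
N=(.6125,-.1705)
st(N);arc(.1335,[161,158,155,152,149,146,143,140,137,134],N=N)"
```

```text
t 19.35 pos [ 0.4825 -0.135   0.1079] yaw -16.23 r 0.1348 ang 164.74 F [-5.16 -5.18 -0.32] M [-1.219  0.961 -0.635] torque_about_nut 0.221 j7 1.58
161 0.0063 0.0133 -0.0154
158 0.0104 0.0242 -0.0321
155 0.015 0.0349 -0.0487
152 0.0202 0.0453 -0.0654
149 0.026 0.0555 -0.0821
146 0.0322 0.0653 -0.0987
143 0.039 0.0748 -0.1154
140 0.0462 0.0839 -0.1321
137 0.054 0.0926 -0.1487
134 0.0621 0.1009 -0.1654
```

>>> step_arm(
  commands=[10,0.0018,0.0056,0,0,0,-0.0083,10,0.0036,0.0111,0,0,0,-0.0167,10,0.0056,0.0166,0,0,0,-0.025,10,0.0076,0.022,0,0,0,-0.0333,10,0.01,0.0274,0,0,0,-0.0417,10,0.0125,0.0327,0,0,0,-0.05,10,0.015,0.038,0,0,0,-0.0583,10,0.0175,0.0432,0,0,0,-0.0667,10,0.0204,0.0483,0,0,0,-0.075,10,0.0233,0.0533,0,0,0,-0.0833],
)

```text
clock: 20.6
position: [0.4954, -0.1023, 0.1073]
ee_rot: [0.268, 0.963, -0.001, -0.003]
ft_force: [-8.9, -2.5, 0.7]
grip_width: 0.169
grasp_force: 89.5
```

```bash
python3 -c "
from h import *
N=(.6125,-.1705)
st(N);st((.6125,-.169))"
```

```text
t 20.60 pos [ 0.4954 -0.1023  0.1073] yaw -31.14 r 0.1355 ang 149.79 F [-8.91 -2.54  0.71] M [-0.511  1.771 -0.617] torque_about_nut 0.287 j7 1.26
t 20.60 pos [ 0.4954 -0.1023  0.1073] yaw -31.14 r 0.1347 ang 150.34 F [-8.91 -2.54  0.71] M [-0.511  1.771 -0.617] torque_about_nut 0.274 j7 1.26
```

>>> step_arm(
  commands=[10,0.001,0.006,0,0,0,-0.0083,10,0.0042,0.0108,0,0,0,-0.0167,10,0.0076,0.0156,0,0,0,-0.025,10,0.011,0.0203,0,0,0,-0.0333,10,0.0146,0.0249,0,0,0,-0.0417,10,0.0182,0.0294,0,0,0,-0.05,10,0.0221,0.0337,0,0,0,-0.0583,10,0.026,0.038,0,0,0,-0.0667,10,0.03,0.0422,0,0,0,-0.075,10,0.0341,0.0464,0,0,0,-0.0833],
)

```text
clock: 21.85
position: [0.5162, -0.0741, 0.1073]
ee_rot: [0.391, 0.92, -0.001, -0.003]
ft_force: [-7.9, 0.1, 0.7]
grip_width: 0.168
grasp_force: 89.4
```

```bash
python3 -c "
from h import *
N=(.6125,-.1705)
st(N);st((.6125,-.169))"
```

```text
t 21.85 pos [ 0.5162 -0.0741  0.1073] yaw -46.10 r 0.1363 ang 134.97 F [-7.95  0.13  0.74] M [-0.152  1.536 -0.509] torque_about_nut 0.244 j7 0.96
t 21.85 pos [ 0.5162 -0.0741  0.1073] yaw -46.10 r 0.1352 ang 135.42 F [-7.95  0.13  0.74] M [-0.152  1.536 -0.509] torque_about_nut 0.232 j7 0.96
```

>>> step_arm(
  commands=[10,-0.022,0.023,0,0,0,0,10,-0.043,0.0443,0,0,0,0,10,-0.0767,0.0137,-0.0008,0,0,0.05,10,-0.1012,-0.0248,-0.0008,0,0,0.1,10,-0.1195,-0.0668,-0.0008,0,0,0.15,10,-0.1308,-0.1112,-0.0008,0,0,0.2,10,-0.1353,-0.1567,-0.0008,0,0,0.25,10,-0.1325,-0.2025,-0.0008,0,0,0.3,10,-0.1082,-0.2427,-0.0008,0,0,0.35,10,-0.1082,-0.2427,-0.0008,0,0,0.35],
)

```text
clock: 23.1
position: [0.4537, -0.221, 0.1078]
ee_rot: [-0.148, 0.989, -0.0, -0.0]
ft_force: [0.2, 0.9, -2.1]
grip_width: 0.17
grasp_force: 88.9
```

```bash
python3 - <<'E'
from h import *
st((.6125,-.1705))
profile([.6125,-.1705],k=6,lo=54,hi=160)
E
```

```text
t 23.10 pos [ 0.4537 -0.221   0.1078] yaw 17.00 r 0.1666 ang 197.63 F [ 0.17  0.91 -2.15] M [-0.044  0.066 -0.012] torque_about_nut -0.147 j7 2.36
54 [82, 80, 81]; 57 [82, 80, 81]; 60 [80, 79, 81]; 63 [76, 77, 80]; 66 [72, 74, 78]; 69 [67, 69, 75]; 72 [60, 61, 68]; 75 [56, 54, 61]; 78 [54, 49, 56]; 81 [53, 46, 53]; 84 [56, 48, 53]; 87 [62, 54, 58]; 90 [71, 63, 65]; 93 [81, 73, 73]; 96 [89, 81, 78]; 99 [92, 83, 78]; 102 [94, 85, 78]; 105 [95, 85, 77]; 108 [96, 85, 76]; 111 [98, 86, 76]; 114 [100, 86, 76]; 117 [101, 87, 76]; 120 [101, 87, 76]; 123 [96, 83, 76]; 126 [89, 80, 76]; 129 [78, 73, 72]; 132 [68, 65, 68]; 135 [58, 57, 61]; 138 [50, 48, 53]; 141 [46, 43, 47]; 144 [45, 42, 44]; 147 [47, 45, 46]; 150 [52, 50, 50]; 153 [57, 54, 54]; 156 [60, 57, 57]; 159 [64, 62, 62];
```

>>> step_arm(
  commands=[10,0,0.002,-0.0017,0,0,0.002,10,0.0,0.002,-0.0017,0,0,0.002,10,0.01,0.005,-0.0017,0,0,0.002,10,0.017,0.0072,-0.0017,0,0,0.002,10,0.021,0.0084,-0.0017,0,0,0.002,10,0.025,0.0096,-0.0017,0,0,0.002,10,0.028,0.0105,-0.0017,0,0,0.002,10,0.03,0.0111,-0.0017,0,0,0.002,10,0.032,0.0117,-0.0017,0,0,0.002,10,0.033,0.012,-0.0017,0,0,0.002],
)

```text
clock: 24.65
position: [0.468, -0.2142, 0.1052]
ee_rot: [-0.15, 0.989, 0.001, -0.005]
ft_force: [-21.7, -4.4, 3.7]
grip_width: 0.17
grasp_force: 89.7
```

```bash
python3 -c "
from h import *
st((.6125,-.1705))"
```

```text
t 24.65 pos [ 0.468  -0.2142  0.1052] yaw 17.20 r 0.1510 ang 196.81 F [-21.69  -4.44   3.7 ] M [-0.823  4.096  0.319] torque_about_nut 0.014 j7 2.35
```

>>> step_arm(
  commands=[10,-0.0127,-0.0039,0.0008,0,0,0,10,-0.0127,-0.0072,0.0008,0,0,0.002,10,-0.0127,-0.0072,0.0008,0,0,0.002,10,-0.01,-0.0064,0.0008,0,0,0.002,10,-0.008,-0.0057,0.0008,0,0,0.002,10,-0.006,-0.0051,0.0008,0,0,0.002,10,-0.004,-0.0045,0.0008,0,0,0.002,10,-0.002,-0.0039,0.0008,0,0,0.002,10,0.0,-0.0033,0.0008,0,0,0.002,10,0.0,-0.0033,0.0008,0,0,0.002],
)

```text
clock: 25.9
position: [0.4688, -0.2159, 0.1059]
ee_rot: [-0.153, 0.988, 0.001, -0.004]
ft_force: [-20.1, -5.3, 2.6]
grip_width: 0.164
grasp_force: 89.6
```

```bash
python3 -c "
from h import *
st((.6125,-.1705))"
```

```text
t 25.90 pos [ 0.4688 -0.2159  0.1059] yaw 17.59 r 0.1507 ang 197.53 F [-20.08  -5.34   2.62] M [-0.8    3.462  0.298] torque_about_nut 0.154 j7 2.37
```

>>> step_arm(
  commands=[10,-0.0127,-0.0039,0.0008,0,0,0,10,-0.0127,-0.0075,0.0008,0,0,0.003,10,-0.0127,-0.0075,0.0008,0,0,0.003,10,-0.01,-0.0067,0.0008,0,0,0.003,10,-0.008,-0.006,0.0008,0,0,0.003,10,-0.006,-0.0054,0.0008,0,0,0.003,10,-0.004,-0.0048,0.0008,0,0,0.003,10,-0.002,-0.0042,0.0008,0,0,0.003,10,0.0,-0.0036,0.0008,0,0,0.003,10,0.0,-0.0036,0.0008,0,0,0.003],
)

```text
clock: 27.15
position: [0.4697, -0.2177, 0.1066]
ee_rot: [-0.158, 0.987, 0.001, -0.004]
ft_force: [-16.1, -4.9, 2.2]
grip_width: 0.166
grasp_force: 89.5
```

```bash
python3 -c "
from h import *
st((.6125,-.1705))"
```

```text
t 27.15 pos [ 0.4697 -0.2177  0.1066] yaw 18.17 r 0.1504 ang 198.31 F [-16.14  -4.91   2.25] M [-0.621  2.949  0.282] torque_about_nut 0.221 j7 2.38
```

>>> step_arm(
  commands=[10,-0.0127,-0.0039,0.0008,0,0,0,10,-0.0127,-0.0075,0.0012,0,0,0.004,10,-0.0127,-0.0075,0.0012,0,0,0.004,10,-0.01,-0.0067,0.0012,0,0,0.004,10,-0.008,-0.006,0.0012,0,0,0.004,10,-0.006,-0.0054,0.0012,0,0,0.004,10,-0.004,-0.0048,0.0012,0,0,0.004,10,-0.002,-0.0042,0.0012,0,0,0.004,10,0.0,-0.0036,0.0012,0,0,0.004,10,0.0,-0.0036,0.0012,0,0,0.004],
)

```text
clock: 28.4
position: [0.4734, -0.2194, 0.1084]
ee_rot: [-0.164, 0.986, -0.0, 0.0]
ft_force: [1.4, -3.9, -2.3]
grip_width: 0.172
grasp_force: 88.7
```

```bash
python3 -c "
from h import *
st((.6125,-.1705))"
```

```text
t 28.40 pos [ 0.4734 -0.2194  0.1084] yaw 18.93 r 0.1474 ang 199.38 F [ 1.35 -3.87 -2.26] M [-0.807  0.004 -0.425] torque_about_nut 0.179 j7 2.40
```

>>> step_arm(
  commands=[10,0.007,0.001,0,0,0,0,10,0.014,0.003,0,0,0,0,10,0.0205,0.0055,0,0,0,0,10,0.0205,0.0055,0,0,0,0,10,0.0175,0.0143,0,0,0,-0.0133,10,0.0147,0.0242,0,0,0,-0.0278,10,0.0125,0.0337,0,0,0,-0.0417,10,0.0107,0.0432,0,0,0,-0.0556,10,0.0093,0.0528,0,0,0,-0.0694,10,0.0083,0.0627,0,0,0,-0.0833],
)

```text
clock: 29.65
position: [0.4787, -0.1817, 0.1087]
ee_rot: [-0.034, 0.999, -0.0, 0.0]
ft_force: [2.4, -7.0, -4.2]
grip_width: 0.165
grasp_force: 88.8
```

```bash
cat >> h.py <<'E'
def arcc(a0,y0,r0,r,degs,N=(.6125,-.1715)):
    # from the commanded grip angle a0/radius r0 to degs at r (all commanded)
    p=lambda a,r:np.array([np.cos(np.radians(a)),np.sin(np.radians(a))])*r
    for a in degs: print(a,((p(a,r)-p(a0,r0))/.6).round(4),round((a-a0)/180,4))
E
python3 -c "
from h import *
st((.6125,-.1705));st((.6125,-.1715));arcc(184.4,0,.1345,.135,np.arange(182.4,164,-2))"
```

```text
t 29.65 pos [ 0.4787 -0.1817  0.1087] yaw 3.86 r 0.1343 ang 184.79 F [ 2.42 -7.04 -4.18] M [-1.426 -0.024 -0.637] torque_about_nut 0.333 j7 2.05
t 29.65 pos [ 0.4787 -0.1817  0.1087] yaw 3.86 r 0.1342 ang 184.36 F [ 2.42 -7.04 -4.18] M [-1.426 -0.024 -0.637] torque_about_nut 0.330 j7 2.05
182.4 [-0.0013  0.0078] -0.0111
180.4 [-0.0015  0.0156] -0.0222
178.4 [-0.0014  0.0235] -0.0333
176.4 [-0.0011  0.0313] -0.0444
174.4 [-0.0004  0.0392] -0.0556
172.4 [0.0005 0.047 ] -0.0667
170.4 [0.0017 0.0547] -0.0778
168.4 [0.0031 0.0624] -0.0889
166.4 [0.0048 0.0701] -0.1
164.4 [0.0068 0.0777] -0.1111
```

>>> step_arm(
  commands=[10,-0.0009,0.0055,-0.0012,0,0,-0.0078,10,-0.0014,0.0109,-0.0012,0,0,-0.0156,10,-0.0015,0.0164,-0.0012,0,0,-0.0233,10,-0.0014,0.0219,-0.0012,0,0,-0.0311,10,-0.0013,0.0274,-0.0012,0,0,-0.0389,10,-0.001,0.0329,-0.0012,0,0,-0.0467,10,-0.0005,0.0384,-0.0012,0,0,-0.0544,10,0.0001,0.0438,-0.0012,0,0,-0.0622,10,0.0009,0.0493,-0.0012,0,0,-0.07,10,0.0017,0.0547,-0.0012,0,0,-0.0778],
)

```text
clock: 30.9
position: [0.4792, -0.1489, 0.1079]
ee_rot: [0.088, 0.996, -0.0, -0.0]
ft_force: [-1.1, -6.4, -3.2]
grip_width: 0.17
grasp_force: 88.9
```

```bash
python3 -c "
from h import *
st((.6125,-.1705));arcc(170.4,0,.135,.136,np.arange(169,156,-1.4))"
```

```text
t 30.90 pos [ 0.4792 -0.1489  0.1079] yaw -10.11 r 0.1350 ang 170.77 F [-1.05 -6.4  -3.21] M [-1.224  0.317 -0.627] torque_about_nut 0.249 j7 1.74
169.0 [-0.0007  0.0057] -0.0078
167.6 [0.0005 0.0112] -0.0156
166.2 [0.0017 0.0165] -0.0233
164.79999999999998 [0.0031 0.0219] -0.0311
163.39999999999998 [0.0046 0.0272] -0.0389
161.99999999999997 [0.0063 0.0325] -0.0467
160.59999999999997 [0.0081 0.0378] -0.0544
159.19999999999996 [0.01  0.043] -0.0622
157.79999999999995 [0.012  0.0481] -0.07
156.39999999999995 [0.0141 0.0532] -0.0778
```

>>> step_arm(
  commands=[10,-0.0003,0.0056,0,0,0,-0.0078,10,0.0005,0.0112,0,0,0,-0.0156,10,0.0017,0.0165,0,0,0,-0.0233,10,0.0031,0.0219,0,0,0,-0.0311,10,0.0046,0.0272,0,0,0,-0.0389,10,0.0063,0.0325,0,0,0,-0.0467,10,0.0081,0.0378,0,0,0,-0.0544,10,0.01,0.043,0,0,0,-0.0622,10,0.012,0.0481,0,0,0,-0.07,10,0.0141,0.0532,0,0,0,-0.0778],
)

```text
clock: 32.15
position: [0.4877, -0.1169, 0.1078]
ee_rot: [0.209, 0.978, -0.0, -0.0]
ft_force: [-0.2, -6.3, -3.4]
grip_width: 0.167
grasp_force: 88.8
```

```bash
python3 -c "
from h import *
st((.6125,-.1705));arcc(156.4,0,.136,.1365,np.arange(155,142,-1.4))"
```

```text
t 32.15 pos [ 0.4877 -0.1169  0.1078] yaw -24.11 r 0.1358 ang 156.76 F [-0.19 -6.26 -3.4 ] M [-1.228  0.272 -0.555] torque_about_nut 0.237 j7 1.43
155.0 [0.0015 0.0054] -0.0078
153.6 [0.0039 0.0104] -0.0156
152.2 [0.0065 0.0154] -0.0233
150.79999999999998 [0.0091 0.0202] -0.0311
149.39999999999998 [0.0119 0.0251] -0.0389
147.99999999999997 [0.0148 0.0298] -0.0467
146.59999999999997 [0.0178 0.0345] -0.0544
145.19999999999996 [0.0209 0.0391] -0.0622
143.79999999999995 [0.0241 0.0436] -0.07
142.39999999999995 [0.0275 0.0481] -0.0778
```

>>> step_arm(
  commands=[10,0.0017,0.0053,0,0,0,-0.0078,10,0.0039,0.0104,0,0,0,-0.0156,10,0.0065,0.0154,0,0,0,-0.0233,10,0.0091,0.0202,0,0,0,-0.0311,10,0.0119,0.0251,0,0,0,-0.0389,10,0.0148,0.0298,0,0,0,-0.0467,10,0.0178,0.0345,0,0,0,-0.0544,10,0.0209,0.0391,0,0,0,-0.0622,10,0.0241,0.0436,0,0,0,-0.07,10,0.0275,0.0481,0,0,0,-0.0778],
)

```text
clock: 33.4
position: [0.5037, -0.0879, 0.1076]
ee_rot: [0.326, 0.945, -0.0, -0.001]
ft_force: [-2.4, -5.9, -2.8]
grip_width: 0.167
grasp_force: 88.9
```

```bash
python3 -c "
from h import *
st((.6125,-.1705));arcc(142.4,0,.1365,.1365,np.arange(141.2,130,-1.2))"
```

```text
t 33.40 pos [ 0.5037 -0.0879  0.1076] yaw -38.11 r 0.1366 ang 142.81 F [-2.38 -5.93 -2.75] M [-1.026  0.599 -0.535] torque_about_nut 0.307 j7 1.14
141.2 [0.0029 0.0037] -0.0067
140.0 [0.006  0.0074] -0.0133
138.8 [0.0091 0.011 ] -0.02
137.60000000000002 [0.0122 0.0146] -0.0267
136.40000000000003 [0.0155 0.0181] -0.0333
135.20000000000005 [0.0188 0.0215] -0.04
134.00000000000006 [0.0222 0.0248] -0.0467
132.80000000000007 [0.0257 0.0281] -0.0533
131.60000000000008 [0.0292 0.0313] -0.06
130.4000000000001 [0.0328 0.0344] -0.0667
```

>>> step_arm(
  commands=[10,0.0029,0.0037,0,0,0,-0.0067,10,0.006,0.0074,0,0,0,-0.0133,10,0.0091,0.011,0,0,0,-0.02,10,0.0122,0.0146,0,0,0,-0.0267,10,0.0155,0.0181,0,0,0,-0.0333,10,0.0188,0.0215,0,0,0,-0.04,10,0.0205,0.0231,0,0,0,-0.0433,10,0.0222,0.0248,0,0,0,-0.0467,10,0.0257,0.0281,0,0,0,-0.0533,10,0.0292,0.0313,0,0,0,-0.06],
)

```text
clock: 34.65
position: [0.5206, -0.0688, 0.1073]
ee_rot: [0.414, 0.91, -0.0, -0.001]
ft_force: [-5.5, -3.4, -1.6]
grip_width: 0.166
grasp_force: 88.9
```

```bash
python3 -c "
from h import *
st((.6125,-.1705))
p=lambda a,r:np.array([np.cos(np.radians(a)),np.sin(np.radians(a))])*r
b=p(131.6,.1365)
for a,r in((131.6,.173),(140,.175),(149,.175),(158,.175),(167,.175),(176,.175),(185,.175),(192,.175),(197,.168)): print(a,((p(a,r)-b)/.6).round(4),round((a-131.6)/180,4))
"
```

```text
t 34.65 pos [ 0.5206 -0.0688  0.1073] yaw -48.89 r 0.1371 ang 132.11 F [-5.54 -3.36 -1.59] M [-0.66   1.06  -0.599] torque_about_nut 0.273 j7 0.94
131.6 [-0.0404  0.0455] 0.0
140 [-0.0724  0.0174] 0.0467
149 [-0.099  -0.0199] 0.0967
158 [-0.1194 -0.0609] 0.1467
167 [-0.1331 -0.1045] 0.1967
176 [-0.1399 -0.1498] 0.2467
185 [-0.1395 -0.1955] 0.2967
192 [-0.1342 -0.2308] 0.3356
197 [-0.1167 -0.252 ] 0.3633
```

>>> step_arm(
  commands=[10,-0.02,0.0225,0,0,0,0,10,-0.0404,0.0455,0,0,0,0,10,-0.0724,0.0174,0,0,0,0.0467,10,-0.099,-0.0199,0,0,0,0.0967,10,-0.1194,-0.0609,0,0,0,0.1467,10,-0.1331,-0.1045,0,0,0,0.1967,10,-0.1399,-0.1498,0,0,0,0.2467,10,-0.1395,-0.1955,0,0,0,0.2967,10,-0.1342,-0.2308,0,0,0,0.3356,10,-0.1145,-0.2505,0,0,0,0.3644],
)

```text
clock: 35.9
position: [0.4535, -0.2192, 0.108]
ee_rot: [-0.148, 0.989, 0.001, 0.0]
ft_force: [1.3, 0.5, -1.8]
grip_width: 0.168
grasp_force: 88.9
```

```bash
python3 -c "
from h import *
st((.6125,-.1705))"
```

```text
t 35.90 pos [ 0.4535 -0.2192  0.108 ] yaw 16.98 r 0.1663 ang 197.03 F [ 1.34  0.45 -1.84] M [0.006 0.04  0.035] torque_about_nut 0.027 j7 2.38
```

>>> step_arm(
  commands=[10,0,-0.0022,0,0,0,0,10,0.008,0.0002,0,0,0,0,10,0.014,0.0021,0,0,0,0,10,0.018,0.0033,0,0,0,0,10,0.021,0.0042,0,0,0,0,10,0.024,0.0051,0,0,0,0,10,0.027,0.006,0,0,0,0,10,0.029,0.0067,0,0,0,0,10,0.0319,0.0075,0,0,0,0,10,0.0319,0.0075,0,0,0,0],
)

```text
clock: 37.15
position: [0.4725, -0.2146, 0.1078]
ee_rot: [-0.146, 0.989, -0.0, 0.0]
ft_force: [1.1, -1.1, -4.0]
grip_width: 0.168
grasp_force: 88.7
```

```bash
python3 -c "
from h import *
st((.6125,-.1705))"
```

```text
t 37.15 pos [ 0.4725 -0.2146  0.1078] yaw 16.78 r 0.1468 ang 197.49 F [ 1.11 -1.06 -3.97] M [-0.249  0.068 -0.12 ] torque_about_nut 0.078 j7 2.38
```

```bash
python3 -c "
from h import *
p=lambda a,r:np.array([np.cos(np.radians(a)),np.sin(np.radians(a))])*r
b=np.array([.4725-.6125,-.2146+.1715])
for a in np.arange(195,184,-2): print(a,((p(a,.1345)-b)/.6).round(4),round((a-197.1)/180,4))
"
```

```text
195 [0.0168 0.0138] -0.0117
193 [0.0149 0.0214] -0.0228
191 [0.0133 0.0291] -0.0339
189 [0.0119 0.0368] -0.045
187 [0.0108 0.0445] -0.0561
185 [0.01   0.0523] -0.0672
```

>>> step_arm(
  commands=[10,0.007,0.002,-0.0012,0,0,0,10,0.014,0.004,-0.0012,0,0,0,10,0.0192,0.0058,-0.0012,0,0,0,10,0.0192,0.0058,-0.0012,0,0,0,10,0.0168,0.0138,-0.0012,0,0,-0.0117,10,0.0149,0.0214,-0.0012,0,0,-0.0228,10,0.0133,0.0291,-0.0012,0,0,-0.0339,10,0.0119,0.0368,-0.0012,0,0,-0.045,10,0.0108,0.0445,-0.0012,0,0,-0.0561,10,0.01,0.0523,-0.0012,0,0,-0.0672],
)

```text
clock: 38.4
position: [0.4782, -0.1845, 0.1073]
ee_rot: [-0.039, 0.999, -0.001, 0.0]
ft_force: [0.3, -5.1, -3.6]
grip_width: 0.168
grasp_force: 88.9
```

```bash
python3 -c "
from h import *
st((.6125,-.1705));arcc(185,0,.1345,.135,np.arange(184,174.5,-1))"
```

```text
t 38.40 pos [ 0.4782 -0.1845  0.1073] yaw 4.51 r 0.1350 ang 185.94 F [ 0.33 -5.07 -3.61] M [-1.25   0.144 -0.51 ] torque_about_nut 0.175 j7 2.10
184.0 [-0.0011  0.0038] -0.0056
183.0 [-0.0014  0.0078] -0.0111
182.0 [-0.0015  0.0117] -0.0167
181.0 [-0.0017  0.0156] -0.0222
180.0 [-0.0017  0.0195] -0.0278
179.0 [-0.0017  0.0235] -0.0333
178.0 [-0.0015  0.0274] -0.0389
177.0 [-0.0014  0.0313] -0.0444
176.0 [-0.0011  0.0352] -0.05
175.0 [-0.0008  0.0391] -0.0556
```

>>> step_arm(
  commands=[10,-0.0008,0.0039,0,0,0,-0.0056,10,-0.0013,0.0078,0,0,0,-0.0111,10,-0.0015,0.0117,0,0,0,-0.0167,10,-0.0017,0.0156,0,0,0,-0.0222,10,-0.0017,0.0195,0,0,0,-0.0278,10,-0.0017,0.0235,0,0,0,-0.0333,10,-0.0015,0.0274,0,0,0,-0.0389,10,-0.0014,0.0313,0,0,0,-0.0444,10,-0.0011,0.0352,0,0,0,-0.05,10,-0.0008,0.0391,0,0,0,-0.0556],
)

```text
clock: 39.65
position: [0.4774, -0.1611, 0.1071]
ee_rot: [0.048, 0.999, -0.001, -0.0]
ft_force: [-0.7, -5.2, -3.6]
grip_width: 0.168
grasp_force: 88.9
```

```bash
python3 -c "
from h import *
st((.6125,-.1705));arcc(175,0,.135,.1355,np.arange(174,164.5,-1))"
```

```text
t 39.65 pos [ 0.4774 -0.1611  0.1071] yaw -5.48 r 0.1354 ang 176.02 F [-0.72 -5.15 -3.58] M [-1.139  0.403 -0.482] torque_about_nut 0.221 j7 1.87
174.0 [-0.0005  0.004 ] -0.0056
173.0 [-0.      0.0079] -0.0111
172.0 [0.0005 0.0118] -0.0167
171.0 [0.0011 0.0157] -0.0222
170.0 [0.0017 0.0196] -0.0278
169.0 [0.0025 0.0235] -0.0333
168.0 [0.0032 0.0273] -0.0389
167.0 [0.0041 0.0312] -0.0444
166.0 [0.005 0.035] -0.05
165.0 [0.006  0.0388] -0.0556
```

>>> step_arm(
  commands=[10,-0.0002,0.004,0,0,0,-0.0056,10,0.0002,0.0079,0,0,0,-0.0111,10,0.0006,0.0118,0,0,0,-0.0167,10,0.0011,0.0157,0,0,0,-0.0222,10,0.0017,0.0196,0,0,0,-0.0278,10,0.0025,0.0235,0,0,0,-0.0333,10,0.0032,0.0273,0,0,0,-0.0389,10,0.0041,0.0312,0,0,0,-0.0444,10,0.005,0.035,0,0,0,-0.05,10,0.006,0.0388,0,0,0,-0.0556],
)

```text
clock: 40.9
position: [0.4805, -0.1383, 0.107]
ee_rot: [0.135, 0.991, -0.001, -0.0]
ft_force: [-2.6, -8.6, -2.6]
grip_width: 0.169
grasp_force: 88.9
```

```bash
python3 -c "
from h import *
st((.6125,-.1705));arcc(165,0,.1355,.136,np.arange(164,154.5,-1))"
```

```text
t 40.90 pos [ 0.4805 -0.1383  0.107 ] yaw -15.53 r 0.1358 ang 166.28 F [-2.6  -8.57 -2.57] M [-1.474  0.687 -0.612] torque_about_nut 0.603 j7 1.65
164.0 [0.0003 0.004 ] -0.0056
163.0 [0.0014 0.0078] -0.0111
162.0 [0.0026 0.0116] -0.0167
161.0 [0.0038 0.0153] -0.0222
160.0 [0.0051 0.0191] -0.0278
159.0 [0.0065 0.0228] -0.0333
158.0 [0.008  0.0265] -0.0389
157.0 [0.0095 0.0301] -0.0444
156.0 [0.0111 0.0337] -0.05
155.0 [0.0127 0.0373] -0.0556
```

>>> step_arm(
  commands=[10,0.0003,0.002,0,0,0,-0.0028,10,0.0006,0.004,0,0,0,-0.0056,10,0.001,0.0059,0,0,0,-0.0083,10,0.0015,0.0078,0,0,0,-0.0111,10,0.002,0.0097,0,0,0,-0.0139,10,0.0026,0.0116,0,0,0,-0.0167,10,0.0032,0.0134,0,0,0,-0.0194,10,0.0038,0.0153,0,0,0,-0.0222,10,0.0044,0.0172,0,0,0,-0.025,10,0.0051,0.0191,0,0,0,-0.0278],
)

```text
clock: 42.15
position: [0.4835, -0.1271, 0.1069]
ee_rot: [0.178, 0.984, -0.001, -0.0]
ft_force: [-1.8, -7.5, -2.2]
grip_width: 0.166
grasp_force: 88.9
```

```bash
python3 -c "
from h import *
st((.6125,-.1705));st((.6125,-.172));arcc(160,0,.136,.136,np.arange(159.5,154.5,-.5))"
```

```text
t 42.15 pos [ 0.4835 -0.1271  0.1069] yaw -20.53 r 0.1361 ang 161.42 F [-1.83 -7.54 -2.18] M [-1.66   0.709 -0.625] torque_about_nut 0.426 j7 1.54
t 42.15 pos [ 0.4835 -0.1271  0.1069] yaw -20.53 r 0.1366 ang 160.82 F [-1.83 -7.54 -2.18] M [-1.66   0.709 -0.625] torque_about_nut 0.429 j7 1.54
159.5 [0.0007 0.0019] -0.0028
159.0 [0.0014 0.0037] -0.0056
158.5 [0.0021 0.0055] -0.0083
158.0 [0.0028 0.0074] -0.0111
157.5 [0.0036 0.0092] -0.0139
157.0 [0.0043 0.011 ] -0.0167
156.5 [0.0051 0.0129] -0.0194
156.0 [0.0059 0.0147] -0.0222
155.5 [0.0067 0.0165] -0.025
155.0 [0.0076 0.0183] -0.0278
```

>>> step_arm(
  commands=[10,0.0007,0.0019,0,0,0,-0.0028,10,0.0014,0.0037,0,0,0,-0.0056,10,0.0021,0.0055,0,0,0,-0.0083,10,0.0028,0.0074,0,0,0,-0.0111,10,0.0036,0.0092,0,0,0,-0.0139,10,0.0043,0.011,0,0,0,-0.0167,10,0.0051,0.0129,0,0,0,-0.0194,10,0.0059,0.0147,0,0,0,-0.0222,10,0.0067,0.0165,0,0,0,-0.025,10,0.0076,0.0183,0,0,0,-0.0278],
)

```text
clock: 43.4
position: [0.4875, -0.1164, 0.1068]
ee_rot: [0.221, 0.975, -0.001, -0.001]
ft_force: [-4.8, -10.3, -1.1]
grip_width: 0.166
grasp_force: 89.1
```

```bash
python3 -c "
from h import *
st((.6125,-.1715))
for _ in range(3): camera('side');st((.6125,-.1715))
arcc(155,0,.136,.136,np.arange(154.4,149,-.6))"
```

```text
t 43.40 pos [ 0.4875 -0.1164  0.1068] yaw -25.56 r 0.1366 ang 156.20 F [ -4.79 -10.34  -1.08] M [-1.781  1.167 -0.771] torque_about_nut 0.786 j7 1.44
t 43.45 pos [ 0.4876 -0.1162  0.1067] yaw -25.58 r 0.1366 ang 156.14 F [-5.   -8.49 -1.53] M [-1.806  1.146 -0.856] torque_about_nut 0.481 j7 1.43
t 43.50 pos [ 0.4875 -0.1163  0.1067] yaw -25.55 r 0.1366 ang 156.17 F [-4.66 -9.   -1.5 ] M [-1.671  1.096 -0.699] torque_about_nut 0.684 j7 1.44
t 43.55 pos [ 0.4875 -0.1163  0.1067] yaw -25.54 r 0.1366 ang 156.17 F [-4.46 -9.56 -1.14] M [-1.764  1.141 -0.737] torque_about_nut 0.704 j7 1.44
154.4 [0.001  0.0021] -0.0033
153.8 [0.0021 0.0043] -0.0067
153.20000000000002 [0.0031 0.0064] -0.01
152.60000000000002 [0.0042 0.0085] -0.0133
152.00000000000003 [0.0053 0.0106] -0.0167
151.40000000000003 [0.0064 0.0127] -0.02
150.80000000000004 [0.0076 0.0148] -0.0233
150.20000000000005 [0.0087 0.0169] -0.0267
149.60000000000005 [0.0099 0.0189] -0.03
149.00000000000006 [0.0111 0.0209] -0.0333
```

>>> step_arm(
  commands=[10,0.001,0.0021,0,0,0,-0.0033,10,0.0021,0.0043,0,0,0,-0.0067,10,0.0031,0.0064,0,0,0,-0.01,10,0.0042,0.0085,0,0,0,-0.0133,10,0.0053,0.0106,0,0,0,-0.0167,10,0.0064,0.0127,0,0,0,-0.02,10,0.0076,0.0148,0,0,0,-0.0233,10,0.0087,0.0169,0,0,0,-0.0267,10,0.0093,0.0179,0,0,0,-0.0283,10,0.0099,0.0189,0,0,0,-0.03],
)

```text
clock: 44.8
position: [0.4928, -0.1051, 0.1065]
ee_rot: [0.267, 0.964, -0.001, -0.002]
ft_force: [-7.2, -8.0, -1.1]
grip_width: 0.167
grasp_force: 89.2
```

```bash
python3 -c "
from h import *
st((.6125,-.1715))
for _ in range(4): camera('side');st((.6125,-.1715))
arcc(149.6,0,.136,.136,np.arange(149.2,145,-.4))"
```

```text
t 44.80 pos [ 0.4928 -0.1051  0.1065] yaw -30.97 r 0.1369 ang 150.99 F [-7.17 -7.96 -1.08] M [-1.798  1.596 -0.71 ] torque_about_nut 0.719 j7 1.33
t 44.85 pos [ 0.4929 -0.1051  0.1065] yaw -30.98 r 0.1368 ang 150.96 F [-7.85 -9.64 -0.37] M [-1.808  1.652 -0.753] torque_about_nut 0.922 j7 1.33
t 44.90 pos [ 0.4928 -0.1051  0.1065] yaw -30.97 r 0.1369 ang 150.98 F [-7.71 -8.51 -1.04] M [-1.767  1.49  -0.778] torque_about_nut 0.753 j7 1.33
t 44.95 pos [ 0.4928 -0.1051  0.1065] yaw -30.96 r 0.1369 ang 150.98 F [-7.47 -8.45 -1.52] M [-1.761  1.605 -0.75 ] torque_about_nut 0.757 j7 1.33
t 45.00 pos [ 0.4928 -0.1051  0.1065] yaw -30.95 r 0.1368 ang 150.98 F [-7.34 -9.61 -1.53] M [-1.752  1.558 -0.781] torque_about_nut 0.856 j7 1.33
149.2 [0.0008 0.0014] -0.0022
148.79999999999998 [0.0016 0.0027] -0.0044
148.39999999999998 [0.0024 0.0041] -0.0067
147.99999999999997 [0.0033 0.0054] -0.0089
147.59999999999997 [0.0041 0.0068] -0.0111
147.19999999999996 [0.005  0.0081] -0.0133
146.79999999999995 [0.0058 0.0094] -0.0156
146.39999999999995 [0.0067 0.0107] -0.0178
145.99999999999994 [0.0076 0.012 ] -0.02
145.59999999999994 [0.0085 0.0134] -0.0222
145.19999999999993 [0.0094 0.0147] -0.0244
```

>>> step_arm(
  commands=[10,0.0008,0.0014,0,0,0,-0.0022,10,0.0016,0.0027,0,0,0,-0.0044,10,0.0024,0.0041,0,0,0,-0.0067,10,0.0033,0.0054,0,0,0,-0.0089,10,0.0041,0.0068,0,0,0,-0.0111,10,0.005,0.0081,0,0,0,-0.0133,10,0.0058,0.0094,0,0,0,-0.0156,10,0.0067,0.0107,0,0,0,-0.0178,10,0.0076,0.012,0,0,0,-0.02,10,0.0085,0.0134,0,0,0,-0.0222],
)

```text
clock: 46.25
position: [0.4974, -0.0972, 0.1063]
ee_rot: [0.301, 0.954, -0.001, -0.002]
ft_force: [-10.0, -9.1, 0.2]
grip_width: 0.168
grasp_force: 89.4
```

```bash
python3 -c "
from h import *
st((.6125,-.1715))
for _ in range(4): camera('side');st((.6125,-.1715))
arcc(145.6,0,.136,.136,np.arange(145.2,141,-.4))"
```

```text
t 46.25 pos [ 0.4974 -0.0972  0.1063] yaw -34.98 r 0.1370 ang 147.15 F [-9.99 -9.15  0.23] M [-1.801  1.949 -0.838] torque_about_nut 0.957 j7 1.25
t 46.30 pos [ 0.4975 -0.0971  0.1063] yaw -35.00 r 0.1370 ang 147.09 F [-9.63 -8.57  0.04] M [-1.787  1.952 -0.887] torque_about_nut 0.815 j7 1.25
t 46.35 pos [ 0.4974 -0.0971  0.1063] yaw -34.97 r 0.1370 ang 147.10 F [-9.4  -8.87 -1.1 ] M [-1.721  1.966 -0.783] torque_about_nut 0.937 j7 1.25
t 46.40 pos [ 0.4974 -0.0971  0.1063] yaw -34.97 r 0.1370 ang 147.13 F [-9.9  -8.69 -0.21] M [-1.701  2.015 -0.84 ] torque_about_nut 0.896 j7 1.25
t 46.45 pos [ 0.4974 -0.0971  0.1063] yaw -34.96 r 0.1370 ang 147.13 F [-10.06  -8.     0.16] M [-1.763  1.969 -0.865] torque_about_nut 0.804 j7 1.25
145.2 [0.0009 0.0013] -0.0022
144.79999999999998 [0.0018 0.0026] -0.0044
144.39999999999998 [0.0027 0.0039] -0.0067
143.99999999999997 [0.0036 0.0052] -0.0089
143.59999999999997 [0.0046 0.0064] -0.0111
143.19999999999996 [0.0055 0.0077] -0.0133
142.79999999999995 [0.0065 0.009 ] -0.0156
142.39999999999995 [0.0074 0.0102] -0.0178
141.99999999999994 [0.0084 0.0115] -0.02
141.59999999999994 [0.0094 0.0127] -0.0222
141.19999999999993 [0.0104 0.014 ] -0.0244
```

>>> step_arm(
  commands=[10,0.0009,0.0013,0,0,0,-0.0022,10,0.0018,0.0026,0,0,0,-0.0044,10,0.0027,0.0039,0,0,0,-0.0067,10,0.0036,0.0052,0,0,0,-0.0089,10,0.0046,0.0064,0,0,0,-0.0111,10,0.0055,0.0077,0,0,0,-0.0133,10,0.0065,0.009,0,0,0,-0.0156,10,0.0079,0.0108,0,0,0,-0.0189,10,0.0094,0.0127,0,0,0,-0.0222,10,0.0104,0.014,0,0,0,-0.0244],
)

```text
clock: 47.7
position: [0.5031, -0.0887, 0.1061]
ee_rot: [0.337, 0.942, -0.002, -0.003]
ft_force: [-13.2, -8.2, 0.5]
grip_width: 0.167
grasp_force: 89.6
```

```bash
python3 -c "
from h import *
st((.6125,-.1715))
for _ in range(4): camera('side');st((.6125,-.1715))
arcc(141.2,0,.136,.136,np.arange(140.8,137,-.4))"
```

```text
t 47.70 pos [ 0.5031 -0.0887  0.1061] yaw -39.38 r 0.1372 ang 142.89 F [-13.2   -8.17   0.51] M [-1.797  2.431 -0.893] torque_about_nut 1.093 j7 1.16
t 47.75 pos [ 0.5031 -0.0887  0.1061] yaw -39.40 r 0.1372 ang 142.85 F [-12.05  -8.59   0.51] M [-1.792  2.469 -0.949] torque_about_nut 0.990 j7 1.16
t 47.80 pos [ 0.5031 -0.0887  0.106 ] yaw -39.38 r 0.1372 ang 142.88 F [-13.41  -8.42   1.23] M [-1.717  2.37  -0.854] torque_about_nut 1.177 j7 1.16
t 47.85 pos [ 0.5031 -0.0887  0.1061] yaw -39.37 r 0.1372 ang 142.88 F [-10.95  -8.78   0.79] M [-1.704  2.426 -0.87 ] torque_about_nut 0.997 j7 1.16
t 47.90 pos [ 0.5031 -0.0887  0.106 ] yaw -39.37 r 0.1372 ang 142.90 F [-11.34  -8.31   0.71] M [-1.702  2.372 -0.874] torque_about_nut 0.974 j7 1.16
140.8 [0.001  0.0012] -0.0022
140.4 [0.002  0.0025] -0.0044
140.0 [0.003  0.0037] -0.0067
139.6 [0.004  0.0049] -0.0089
139.2 [0.0051 0.0061] -0.0111
138.79999999999998 [0.0061 0.0073] -0.0133
138.39999999999998 [0.0071 0.0085] -0.0156
137.99999999999997 [0.0082 0.0096] -0.0178
137.59999999999997 [0.0093 0.0108] -0.02
137.19999999999996 [0.0103 0.012 ] -0.0222
```

>>> step_arm(
  commands=[10,0.001,0.0012,0,0,0,-0.0022,10,0.002,0.0025,0,0,0,-0.0044,10,0.003,0.0037,0,0,0,-0.0067,10,0.004,0.0049,0,0,0,-0.0089,10,0.0051,0.0061,0,0,0,-0.0111,10,0.0061,0.0073,0,0,0,-0.0133,10,0.0071,0.0085,0,0,0,-0.0156,10,0.0082,0.0096,0,0,0,-0.0178,10,0.0082,0.0096,0,0,0,-0.0178,10,0.0082,0.0096,0,0,0,-0.0178],
)

```text
clock: 49.15
position: [0.5076, -0.0829, 0.1059]
ee_rot: [0.363, 0.932, -0.002, -0.003]
ft_force: [-14.3, -7.8, 1.3]
grip_width: 0.173
grasp_force: 89.7
```

```bash
python3 -c "
from h import *
st((.6125,-.1715))
for _ in range(4): camera('side');st((.6125,-.1715))"
```

```text
t 49.15 pos [ 0.5076 -0.0829  0.1059] yaw -42.58 r 0.1373 ang 139.81 F [-14.32  -7.8    1.25] M [-1.569  2.713 -0.887] torque_about_nut 1.200 j7 1.10
t 49.20 pos [ 0.5076 -0.0829  0.1059] yaw -42.57 r 0.1373 ang 139.82 F [-13.7   -7.27   1.33] M [-1.664  2.711 -0.929] torque_about_nut 1.047 j7 1.10
t 49.25 pos [ 0.5076 -0.0829  0.1059] yaw -42.57 r 0.1373 ang 139.82 F [-13.15  -7.14   0.86] M [-1.658  2.75  -0.936] torque_about_nut 0.978 j7 1.10
t 49.30 pos [ 0.5076 -0.0829  0.1059] yaw -42.58 r 0.1373 ang 139.82 F [-13.94  -7.72   1.27] M [-1.67   2.722 -0.984] torque_about_nut 1.060 j7 1.10
t 49.35 pos [ 0.5076 -0.0829  0.1059] yaw -42.57 r 0.1373 ang 139.82 F [-13.71  -7.76   1.65] M [-1.554  2.713 -0.916] torque_about_nut 1.113 j7 1.10
```

>>> step_arm(
  commands=[10,0.001,0.0011,0,0,0,-0.0022,10,0.0021,0.0023,0,0,0,-0.0044,10,0.0032,0.0034,0,0,0,-0.0067,10,0.0043,0.0046,0,0,0,-0.0089,10,0.0054,0.0057,0,0,0,-0.0111,10,0.0065,0.0069,0,0,0,-0.0133,10,0.0076,0.008,0,0,0,-0.0156,10,0.0076,0.008,0,0,0,-0.0156,10,0.0076,0.008,0,0,0,-0.0156,10,0.0076,0.008,0,0,0,-0.0156],
)

```text
clock: 50.6
position: [0.5118, -0.078, 0.1058]
ee_rot: [0.386, 0.923, -0.002, -0.003]
ft_force: [-15.7, -6.8, 1.3]
grip_width: 0.172
grasp_force: 89.8
```

```bash
python3 -c "
from h import *
st((.6125,-.1715))
for _ in range(4): camera('side');st((.6125,-.1715))"
```

```text
t 50.60 pos [ 0.5118 -0.078   0.1058] yaw -45.38 r 0.1374 ang 137.12 F [-15.72  -6.8    1.31] M [-1.566  3.007 -1.02 ] torque_about_nut 1.135 j7 1.05
t 50.65 pos [ 0.5118 -0.078   0.1058] yaw -45.39 r 0.1374 ang 137.12 F [-16.03  -6.95   2.29] M [-1.601  2.964 -1.   ] torque_about_nut 1.198 j7 1.05
t 50.70 pos [ 0.5118 -0.078   0.1058] yaw -45.38 r 0.1374 ang 137.12 F [-14.73  -6.96   1.55] M [-1.575  3.003 -0.967] torque_about_nut 1.112 j7 1.05
t 50.75 pos [ 0.5118 -0.078   0.1058] yaw -45.38 r 0.1374 ang 137.12 F [-16.    -6.65   1.19] M [-1.54   3.06  -0.947] torque_about_nut 1.219 j7 1.05
t 50.80 pos [ 0.5118 -0.078   0.1058] yaw -45.39 r 0.1374 ang 137.13 F [-15.75  -7.64   2.28] M [-1.521  3.026 -0.927] torque_about_nut 1.314 j7 1.05
```

>>> step_arm(
  commands=[10,-0.0045,-0.0048,0,0,0,0.009,10,-0.0089,-0.0095,0,0,0,0.0183,10,-0.025,0.005,0,0,0,0.0183,10,-0.042,0.02,0,0,0,0.0183,10,-0.0588,0.0347,0,0,0,0.0183,10,-0.0588,0.0347,0.05,0,0,0.0183,10,-0.0588,0.0347,0.12,0,0,0.0183,10,-0.04,0.08,0.17,0,0,0.03,10,-0.02,0.16,0.17,0,0,0.08,10,0,0.25,0.17,0,0,0.13],
)

```text
clock: 52.05
position: [0.5164, 0.0757, 0.2099]
ee_rot: [0.187, 0.982, 0.001, 0.001]
ft_force: [1.0, 0.1, -0.9]
grip_width: 0.17
grasp_force: 88.9
```

```bash
python3 -c "
from h import *
st()
o=get_obs();T=o['position'];print((([.559,.3357,.15]-T)/.6).round(4))"
```

```text
t 52.05 pos [0.5164 0.0757 0.2099] yaw -21.50 r 0.2611 ang 111.52 F [ 1.05  0.05 -0.87] M [ 0.047  0.023 -0.02 ] torque_about_nut -0.280 j7 1.05
[ 0.071   0.4334 -0.0998]
```

>>> step_arm(
  commands=[10,0.012,0.09,0,0,0,0.03,10,0.025,0.18,0,0,0,0.06,10,0.04,0.27,0,0,0,0.0944,10,0.055,0.36,0,0,0,0.0944,10,0.071,0.4334,-0.05,0,0,0.0944,10,0.071,0.4334,-0.12,0,0,0.0944,10,0.071,0.4334,-0.2,0,0,0.0944,10,0.071,0.4334,-0.2,0,0,0.0944,10,0.071,0.4334,-0.2,0,0,0.0944,10,0.071,0.4334,-0.2,0,0,0.0944],
)

```text
clock: 53.3
position: [0.5597, 0.3351, 0.0916]
ee_rot: [0.041, 0.999, 0.001, 0.001]
ft_force: [-0.5, 0.1, -1.3]
grip_width: 0.168
grasp_force: 88.9
```

```bash
python3 - <<'E'
from h import *
st()
o=get_obs();T=o['position'];print((([.559,.3357,.0245]-T)/.6).round(4))
d=np.array([np.cos(-.0785),np.sin(-.0785),0]);out=[]
a=camera("side")[:,:,::-1];G=T+[0,0,.018]
print("tip",proj("side",G+.12*d),"grip",proj("side",G))
u,v=proj("side",G).astype(int);print(u-50,v-38)
cv2.imwrite("pics/c6.png",cv2.resize(a[v-38:v+37,u-50:u+50],None,fx=8,fy=8,interpolation=cv2.INTER_CUBIC))
E
```

```text
t 53.30 pos [0.5597 0.3351 0.0916] yaw -4.74 r 0.5051 ang 95.97 F [-0.49  0.1  -1.34] M [-0.049  0.075  0.045] torque_about_nut 0.284 j7 1.09
[-0.0012  0.0009 -0.1119]
tip [227.71869018 201.36779456] grip [260.32715737 212.15833438]
210 174
```

View pics/c6.png

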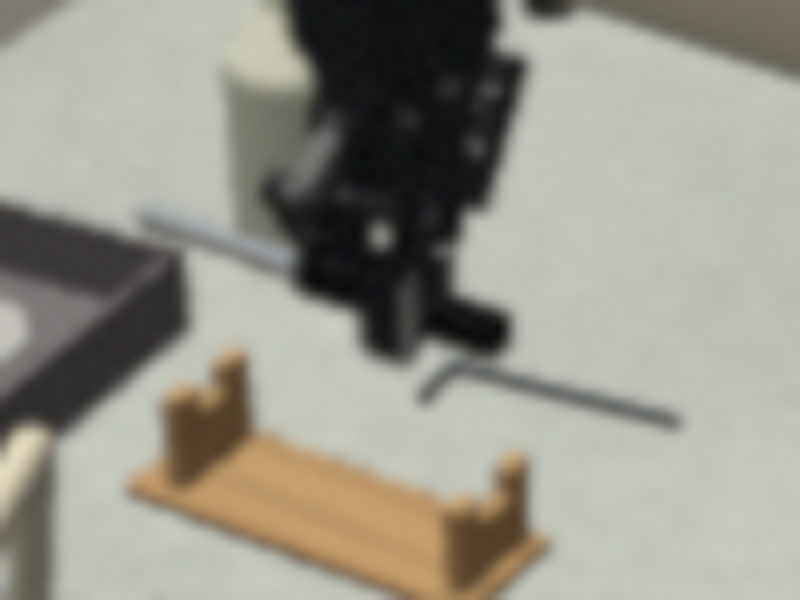

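Side crop: bar above the empty rest, tip at about (227.5,201.2) against (227.7,201.4) expected, so it's seated as when it was picked up. Lower and release.

>>> step_arm(
  commands=[10,-0.0012,0.0009,-0.04,0,0,0.001,10,-0.0012,0.0009,-0.075,0,0,0.001,10,-0.0012,0.0009,-0.095,0,0,0.001,10,-0.0012,0.0009,-0.105,0,0,0.001,10,-0.0012,0.0009,-0.112,0,0,0.001,10,-0.0012,0.0009,-0.112,0,0,0.001,10,-0.0012,0.0009,-0.112,0,0,0.001,24,-0.0012,0.0009,-0.112,0,0,0.001,50,-0.0012,0.0009,-0.112,0,0,0.001,75,-0.0012,0.0009,-0.112,0,0,0.001],
)

```text
clock: 54.6
position: [0.5579, 0.3348, 0.0218]
ee_rot: [0.04, 0.999, -0.0, 0.0]
ft_force: [0.1, -0.0, -0.1]
grip_width: 0.699
grasp_force: 0.0
```

>>> step_arm(
  commands=[85,0,0,0,0,0,0,85,0,0,0,0,0,0,85,0,0,0,0,0,0,85,0,0,0.05,0,0,0,85,0,0,0.12,0,0,0,85,0,0,0.2,0,0,0,85,-0.08,0,0.28,0,0,0,85,-0.17,0.05,0.33,0,0,0,85,-0.26,0.12,0.33,0,0,0,85,-0.34,0.2,0.33,0,0,0],
)

```text
clock: 55.85
position: [0.3675, 0.4416, 0.2208]
ee_rot: [0.04, 0.999, 0.001, 0.0]
ft_force: [0.8, 0.4, 0.5]
grip_width: 0.992
grasp_force: 0.0
```

```bash
python3 - <<'E'
from h import *
st()
b=camera("side")[:,:,::-1];a=camera("top")[:,:,::-1];u,v=250,232
B=cv2.resize(b[v-35:v+35,u-40:u+40],None,fx=6,fy=6,interpolation=cv2.INTER_CUBIC)
A=cv2.resize(a[135:205,235:285],None,fx=6,fy=6,interpolation=cv2.INTER_CUBIC)
cv2.imwrite("pics/c7.png",np.hstack([A,B]))
E
```

```text
t 55.85 pos [0.3675 0.4416 0.2208] yaw -4.59 r 0.6561 ang 111.90 F [0.77 0.4  0.46] M [ 0.093 -0.026  0.029] torque_about_nut -0.539 j7 0.64
```

View pics/c7.png

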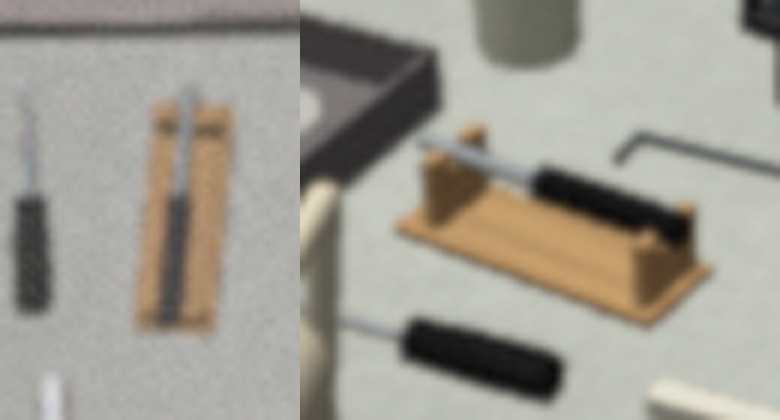

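The crops show the bar lying in both notches as at the start (tip at about (266,150) in the top view), with the screwdriver and hex key still in place. I'm handing in.

```bash
python3 -c "
from workcell import *
print(hand_in())"
```

```text
the job is handed in; nothing more can be done
None
```

I tightened the clamp nut to about 1.2 N m (measured at the wrist; noisy, roughly ±0.1), laid the tommy bar back in both notches of its rest, and handed in at about 56 s; no verdict was returned.

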